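# Rock a battery block into its charger bay

## Task

Put the loose battery block on the bench into the empty bay of the twin charger: hold its heel up, slip the contact tongue under the lip at the end of the bay, push it against the sprung contacts and rock the heel down until the block lies flat and fully home, then let go. It is a tight fit, so feel your way in and never push it harder than a firm fingertip would (no more than 15 N or so). Leave the charged battery in the other bay and everything else on the bench where it is.

Things in the scene. Friction and masses are not known exactly. Their poses are not given: they have to be found in the camera images.
- battery: Loose black battery block, 70 long, 38 wide, 24 thick, 120 g, lying flat. Silver label on top, orange band round the heel end; at the toe end a brass-striped tongue (8 long, 34 wide, 5 thick) sticks out flush with the underside. Origin: centre of the underside of all 70 mm; x to the toe (main body x = -35 to 27, tongue tip 35), z up. Grip across the width, on its upper half (lower 8 go in the bay).
- battery_toe (a point): Point on the battery: middle of the lower front edge of its tongue, 35 mm along x from the battery's origin. Axes as the battery. The heel is pressed down on the top face over the orange band, 29 mm behind the origin.
- other_battery_toe (a point): Tongue tip of a second, identical battery, which sits loose in the charger's left bay.
- charger: Grey twin-bay charger stuck to the bench by soft feet (sinks 1 mm under 15 N), 130 (x) by 164 mm (y), origin under its centre. x along the bays to their contact end. Each bay is a dark adapter plate, heel wall at x = -45 mm, middle line at y = -40 mm (empty, red lamp) or +40 mm (occupied, green lamp). Deck 24 mm above the bench; contact end housing 27 high from x = 34, 34 high from x = 38.
- bay (a point): Empty bay: middle of the foot of its heel wall, on the floor (16 mm above the bench), with the adapter plate centred; the plate is clipped in with play, up to 3 mm off along x and y (not turned). x along the bay to its contact end, z up. Bay 39.5 mm wide, 8 mm deep, square edges. A seated battery lies flat on the floor, heel on the heel wall (x = 0), tongue tip at 70 mm.
- lip (a point): Middle of the lower front edge of the plate's fixed lip across the contact end (plate centred), 66 mm from the heel wall, 7.5 mm above the floor; 3.5 mm thick. No battery goes in level: the tongue goes under it, heel raised 10 to 18 degrees. Sprung contacts behind: face at 69 mm, dead stop 71.5; 1.5 N at first touch, 2 N more per mm. Unless held back 1.2 to 2.2 mm (4 to 6 N) the heel lands on the heel wall.
- earcase_a: Blue hard earbuds case, 60 x 46 x 24 mm, loose; a bystander. Origin under its centre.
- earcase_b: White hard earbuds case, 60 x 46 x 24 mm, loose; a bystander. Origin under its centre.
- puzzle_cube: Wooden puzzle cube, 50 mm, loose; a bystander. Origin under its centre.
- votive: Amber glass votive cup, 68 mm across and high, loose, upright; a bystander. Origin under its centre.
- remote: Flat black remote control, 150 x 42 x 14 mm, loose; a bystander. Origin under its centre.

How it is judged:
By the outcome, as a careful person would: the job done as asked, in the order asked, and still so for the second after the job is handed in, with the robot touching nothing.
It also fails if it takes over 72 s, if anything falls off the work surface, if the arm or the gripper's body presses on something with over 40 N, if the wrist force passes 120 N, or if a joint passes its speed limit or range.

## Robot

A 6-joint arm with a two-finger parallel gripper is mounted at the origin on the work surface. World frame = base frame: x ahead of the robot, y to its left, z up, the work surface at z = 0. Lengths are in mm, angles in degrees, forces in N, time in s.
With the tool pointing down it reaches from about 350 to 850 mm from the base axis. Payload 8.1 kg.
Tool frame: the origin (TCP) lies at the very end of the fingers, on their centre line; the grasp point (between the pads) lies 19 mm behind it; z points along the fingers, y is the direction in which the jaws open and shut (so a half turn about z gives the same grasp; the last joint's range is limited). The gripper opens to 85 mm and grips with 20 to 120 N. Pads are 22 mm wide; open, the fingers measure 114 mm over their backs; the gripper's body (76 mm by 85 mm) begins 54 mm behind the grasp point. The pads swing forward as they close: fully open they stand 13 mm farther back than shut.
Start: joints at [60.997, 7.471, 85.268, -0, 87.261, -4.893], TCP at [245.074, 547.671, 231.292] pointing down, gripper open.
Joint ranges: [-169.43, 169.43], [-51.17, 129.36], [1.28, 143.12], [-76.62, 256.62], [0, 156.53], [-152.29, 152.29]. Speed limits (degrees/s): [136.94, 136.94, 159.86, 180, 180, 180].

## Interface

Orientations are given as [roll, pitch, yaw] about the fixed x, y, z axes, in that order (R = Rz(yaw) Ry(pitch) Rx(roll)).
In Python, from bench import r gives the robot as it stands.
- The arm moves only by the shell command python3 -m jog 'ROWS' [OPENING] [FORCE]. ROWS is JSON, a list of rows, each a list of 6 numbers: the shift along the tool's x, y, z normalised to -1 to 1, where 1 is 0.25 m, then the turn, a rotation vector about the tool's x, y, z normalised to -1 to 1, where 1 is pi rad. In form: [[x, y, z, ax, ay, az], ...]. A call has 1 to 10 rows; each row is the pose to reach, as a shift and turn from the pose commanded when the call began, along the tool's axes at that moment, turning the shorter way round; what a row does not reach only later rows make up. A row lasts 1/10 s, in which the tool goes at most 50 mm and 8.59 degrees, less where a joint would pass 70% of its speed; a pose out of reach is approached as far as the arm can. A call with a number of a shift or a turn outside -1 to 1 is refused whole. A call with a gripper value outside its range is refused whole. OPENING is the opening, from 0 (shut) to 1 (fully open), set as the call begins (- or left out, the last holds). The fingers move at their own pace and stop on an object; FORCE is the grip in N (left out, the last holds). Time passes only in rows, so rows that repeat a pose let the fingers close. It gives the time, the measured TCP pose, the force and the opening at its end, in the units of the state.
- r.sense(): the state, without advancing time (a new reading comes with each control period).
- r.snapshot(name): name is "scene" or "top" or "wrist"; returns a dict with "pixels" (400x640x3 uint8, red, green, blue), "intrinsics" (3x3 intrinsics, pixels), "extrinsics" (4x4, takes a point from camera to world coordinates). Camera axes: x right, y down, z forward; pixel columns grow to the right and rows downward; lengths in mm; the calibration is good to about 2 mm. A picture is of the moment at which its call begins. There is no depth.
- r.hand_in(): hands the job in, once; it reports no verdict.
The state is a dict: "time": time; "joint_pos": joint angles; "qd": joint speeds; "joint_efforts": joint torques, N m; "tool_pos": TCP position; "tcp_rot": TCP orientation; "ft_force": force on the tool from outside, world axes, zero at the start; "wrist_torque": the same for the moment, N m; "finger_gap": finger opening in mm.
Only numpy, scipy, OpenCV 4.12 (cv2) and the standard library are available. Lean on these libraries where they do the work, as an engineer would, in place of code of your own. Each camera call takes 0.05 s, during which the arm holds its last target.

## Working session

There is one attempt and no reset: what is moved stays moved. The work goes in short steps, Python scripts to look and compute and a shell command to move; the robot and the scene stay as the last step left them, time stands still between calls to the robot, and variables do not carry over. Pictures are saved under pics/ and viewed, and the job is handed in when it is done.

```bash
ls; mkdir -p pics; python3 - <<'E'
from bench import r
import cv2,json
for n in ["scene","top","wrist"]:
    s=r.snapshot(n); cv2.imwrite(f"pics/{n}0.png",s["pixels"][:,:,::-1]); print(n,s["intrinsics"].tolist(),s["extrinsics"].round(4).tolist())
print(r.sense())
E
```

```text
pics
scene [[422.8658315287406, 0.0, 318.1079278321545], [0.0, 422.8658315287406, 197.62877283500288], [0.0, 0.0, 1.0]] [[0.3747, 0.7948, -0.4774, 1104.1623], [0.9271, -0.3211, 0.1932, -170.6521], [0.0003, -0.515, -0.8572, 956.0589], [0.0, 0.0, 0.0, 1.0]]
top [[453.3139680531293, 0.0, 320.66855137537135], [0.0, 453.3139680531293, 193.8942300516268], [0.0, 0.0, 1.0]] [[-0.006, -0.9884, 0.1519, 439.6932], [-1.0, 0.0054, -0.0039, 47.0451], [0.003, -0.152, -0.9884, 1092.5575], [0.0, 0.0, 0.0, 1.0]]
wrist [[301.74764040343933, 0.0, 319.33595336579293], [0.0, 301.74764040343933, 198.57055818453964], [0.0, 0.0, 1.0]] [[0.408, 0.864, 0.2951, 167.3635], [0.913, -0.3855, -0.1336, 581.7039], [-0.0016, 0.324, -0.9461, 373.4865], [0.0, 0.0, 0.0, 1.0]]
{'time': 0.15, 'joint_pos': array([ 6.09974743e+01,  7.50772579e+00,  8.53158471e+01,  8.41855902e-04,
        8.72628587e+01, -4.89342379e+00]), 'qd': array([ 0.00244119, -0.06411135, -0.22558676,  0.08677016, -0.00550748,
        0.00467784]), 'joint_efforts': array([ 1.04149502e-03, -5.70066869e+01, -5.01156378e+01, -1.90555229e-04,
        9.75162227e-03, -8.49958201e-05]), 'tool_pos': array([244.84960888, 547.28558004, 230.45012854]), 'tcp_rot': array([-1.79913955e+02, -8.21060227e-03,  1.55890851e+02]), 'ft_force': array([-0.47830171, -0.05514896,  1.11433764]), 'wrist_torque': array([0.05814571, 0.00010442, 0.05500163]), 'finger_gap': 85.20904799771722}
```

View pics/scene0.png

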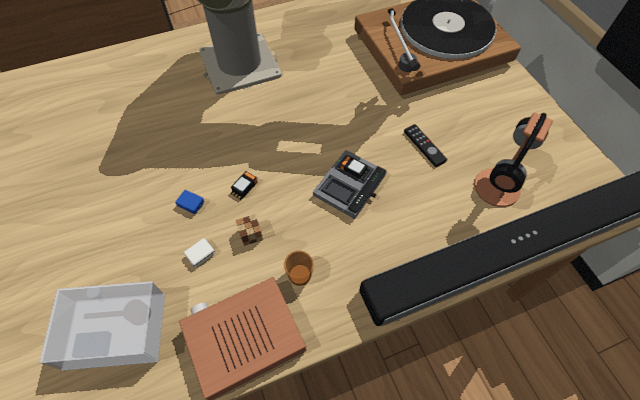

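View pics/top0.png

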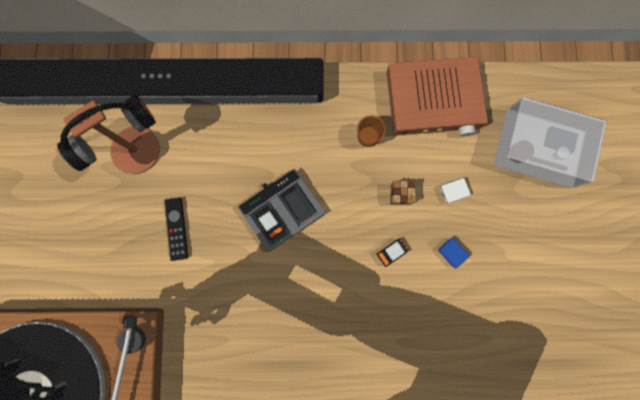

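View pics/wrist0.png

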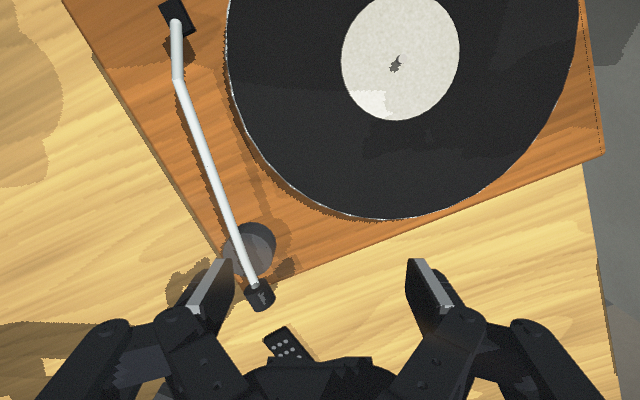

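The overhead picture shows the loose battery at about (393,252), its orange heel towards the lower left. The charger is at about (285,208) with the empty bay on the right at (298,205), and the blue case at (455,252).

```bash
cat > h.py <<'E'
import numpy as np,cv2
from bench import r
from scipy.spatial.transform import Rotation as R
def ray(s,px,z):
    K=s["intrinsics"];T=s["extrinsics"]
    d=T[:3,:3]@np.linalg.solve(K,[px[0],px[1],1.]);o=T[:3,3]
    return o+d*(z-o[2])/d[2]
def proj(s,p):
    T=s["extrinsics"];c=T[:3,:3].T@(np.atleast_2d(p)-T[:3,3]).T
    u=s["intrinsics"]@c;return (u[:2]/u[2]).T
def crop(s,x0,y0,x1,y1,k,name):
    im=s["pixels"][y0:y1,x0:x1,::-1];cv2.imwrite("pics/"+name,cv2.resize(im,None,fx=k,fy=k,interpolation=cv2.INTER_CUBIC))
E
python3 - <<'E'
from h import *
s=r.snapshot("top")
crop(s,225,155,425,275,4,"topc.png")
for p,z in [((393,252),24),((298,205),16),((285,208),24),((320,211),24),((455,252),24),((402,191),50)]: print(p,ray(s,p,z).round(1))
E
```

```text
(393, 252) [ 465.5 -125.6   24. ]
(298, 205) [578.6  97.2  16. ]
(285, 208) [570.6 127.7  24. ]
(320, 211) [562.9  44.7  24. ]
(455, 252) [ 464.6 -270.8   24. ]
(402, 191) [ 605.7 -146.6   50. ]
```

View pics/topc.png

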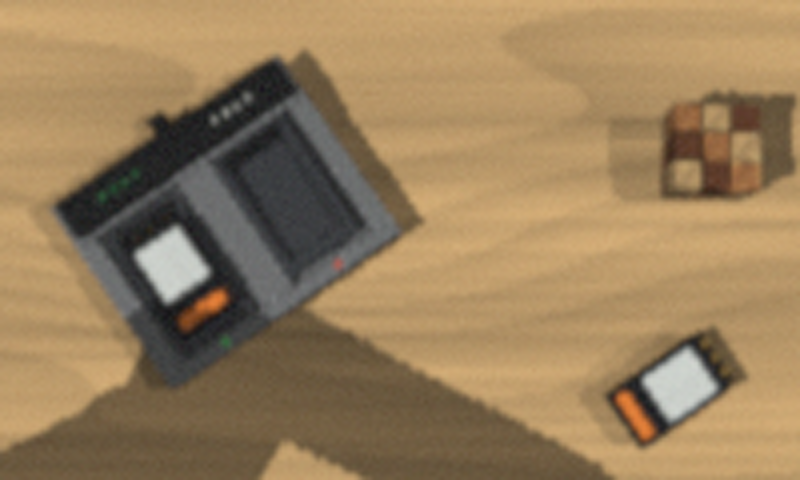

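```bash
cat >> h.py <<'E'
import json,os
def cmd():
    if os.path.exists("cmd.json"):
        d=json.load(open("cmd.json"));return np.array(d[0]),R.from_matrix(d[1])
    return np.array([245.074,547.671,231.292]),R.from_euler("xyz",[180,0,155.89],degrees=True)
def row(p,rpy):
    p0,R0=cmd();d=R0.inv().apply(np.array(p)-p0)/250
    w=(R0.inv()*(rpy if isinstance(rpy,R) else R.from_euler("xyz",rpy,degrees=True))).as_rotvec()/np.pi
    print("ROW",[round(float(v),4) for v in np.r_[d,w]]);return np.r_[d,w]
def did(v):  # record what was typed as last row
    v=np.array(v,float);p0,R0=cmd()
    p=p0+R0.apply(v[:3]*250);q=R0*R.from_rotvec(v[3:]*np.pi)
    json.dump([p.tolist(),q.as_matrix().tolist()],open("cmd.json","w"))
    s=r.sense();print("cmd",p.round(2),q.as_euler("xyz",degrees=True).round(2),"meas",s["tool_pos"].round(2),s["tcp_rot"].round(2),"F",s["ft_force"].round(2),"M",s["wrist_torque"].round(3),"t",round(s["time"],2),"gap",round(s["finger_gap"],2))
E
python3 - <<'E'
from h import *
row([430,200,231],[180,0,126])
E
```

```text
ROW [-1.2433, -0.9672, 0.0012, 0.0, -0.0, 0.1661]
```

```bash
python3 -m jog '[[-0.9,-0.7,0,0,0,0.1],[-0.9,-0.7,0,0,0,0.1],[-0.9,-0.7,0,0,0,0.1],[-0.9,-0.7,0,0,0,0.1],[-0.9,-0.7,0,0,0,0.1],[-0.9,-0.7,0,0,0,0.1],[-0.9,-0.7,0,0,0,0.1],[-0.9,-0.7,0,0,0,0.1],[-0.9,-0.7,0,0,0,0.1]]'
python3 - <<'E'
from h import *
did([-0.9,-0.7,0,0,0,0.1])
row([465,-125,200],[180,0,126])
E
```

```text
time: 1.1
tool_pos: [378.6, 296.6, 231.2]
tcp_rot: [-180.0, -0.0, 137.9]
ft_force: [-0.8, 0.4, -0.7]
finger_gap: 85.5
cmd [378.96 296.03 231.29] [180.     0.   137.89] meas [378.57 296.65 231.22] [-1.8000e+02 -3.0000e-02  1.3791e+02] F [-0.85  0.38 -0.7 ] M [ 0.018 -0.02  -0.029] t 1.1 gap 85.51
ROW [-1.3846, -1.0186, 0.1252, -0.0, -0.0, 0.0661]
```

```bash
python3 -m jog '[[-0.9,-0.66,0.1,0,0,0.06],[-0.9,-0.66,0.1,0,0,0.06],[-0.9,-0.66,0.1,0,0,0.06],[-0.9,-0.66,0.1,0,0,0.06],[-0.9,-0.66,0.1,0,0,0.06],[-0.9,-0.66,0.1,0,0,0.06],[-0.9,-0.66,0.1,0,0,0.06],[-0.9,-0.66,0.1,0,0,0.06]]'
python3 - <<'E'
from h import *
did([-0.9,-0.66,0.1,0,0,0.06])
row([465,-125,200],[180,0,126])
E
```

```text
time: 1.9
tool_pos: [435.3, 23.4, 206.1]
tcp_rot: [-180.0, -0.0, 127.1]
ft_force: [-0.3, 0.7, 0.6]
finger_gap: 85.6
cmd [435.24  22.75 206.29] [180.     0.   127.09] meas [435.27  23.43 206.15] [-1.8000e+02 -5.0000e-02  1.2708e+02] F [-0.26  0.65  0.65] M [0.034 0.02  0.003] t 1.9 gap 85.61
ROW [-0.5432, -0.2614, 0.0252, -0.0, -0.0, 0.0061]
```

```bash
python3 -m jog '[[-0.543,-0.261,0.025,0,0,0.006],[-0.543,-0.261,0.025,0,0,0.006],[-0.543,-0.261,0.025,0,0,0.006],[-0.543,-0.261,0.025,0,0,0.006],[-0.543,-0.261,0.025,0,0,0.006],[-0.543,-0.261,0.025,0,0,0.006]]' 0.7
python3 - <<'E'
from h import *
did([-0.543,-0.261,0.025,0,0,0.006])
s=r.snapshot("wrist"); crop(s,0,0,640,400,1.25,"w1.png")
np.savez("w1.npz",**s)
print(s["extrinsics"].round(3).tolist())
print(proj(s,[465,-125,24]))
E
```

```text
time: 2.5
tool_pos: [465.3, -122.9, 200.0]
tcp_rot: [180.0, -0.0, 126.1]
ft_force: [-0.0, 0.3, -0.1]
finger_gap: 59.7
cmd [ 465.05 -124.89  200.04] [180.     0.   126.01] meas [ 465.29 -122.92  199.97] [ 1.7999e+02 -5.0000e-02  1.2614e+02] F [-0.02  0.26 -0.09] M [0.003 0.027 0.017] t 2.5 gap 59.67
[[0.807, 0.558, 0.191, 414.818], [0.59, -0.764, -0.261, -55.319], [-0.0, 0.323, -0.946, 343.196], [0.0, 0.0, 0.0, 1.0]]
[[318.80227819 178.45184645]]
```

View pics/w1.png

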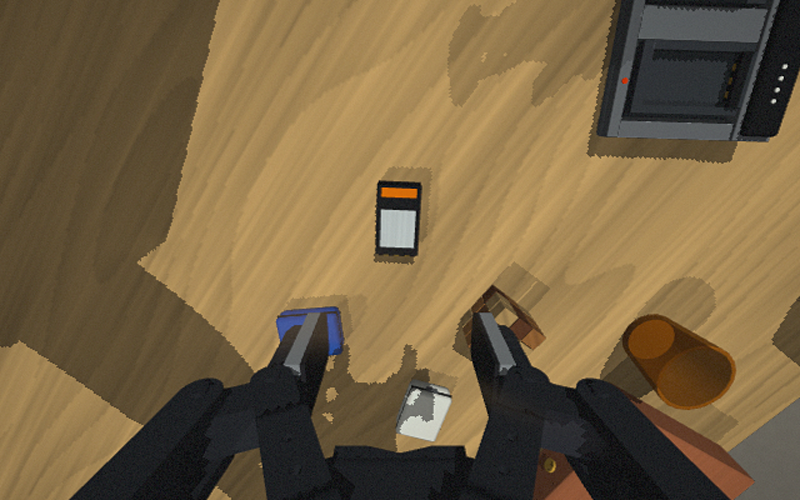

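```bash
python3 - <<'E'
from h import *
s=dict(np.load("w1.npz")); crop(s,285,130,355,220,8,"w1b.png")
def outline(x,y,a,pts): 
    c,sn=np.cos(a),np.sin(a);return [[x+c*u-sn*v,y+sn*u+c*v,w] for u,v,w in pts]
im=cv2.cvtColor(s["pixels"],cv2.COLOR_RGB2HSV)
sub=im[130:220,285:355]
m=((sub[:,:,0]<12)&(sub[:,:,1]>200)&(sub[:,:,2]>120)).astype(np.uint8)
ys,xs=np.nonzero(m);print("orange",xs.mean()+285,ys.mean()+130,ray(s,(xs.mean()+285,ys.mean()+130),24), cv2.minAreaRect(np.c_[xs,ys].astype(np.float32)))
m=((sub[:,:,1]<60)&(sub[:,:,2]>130))
ys,xs=np.nonzero(m);print("label",xs.mean()+285,ys.mean()+130,ray(s,(xs.mean()+285,ys.mean()+130),24),cv2.minAreaRect(np.c_[xs,ys].astype(np.float32)))
E
```

```text
orange nan nan [nan nan nan] ((0.0, 0.0), (0.0, 0.0), 0.0)
label 317.7111111111111 182.49753086419753 [ 466.73945215 -129.41367016   24.        ] ((33.0, 52.5), (29.0, 28.0), 90.0)<stdin>:8: RuntimeWarning: Mean of empty slice.
  ret = ret.dtype.type(ret / rcount)
```

View pics/w1b.png

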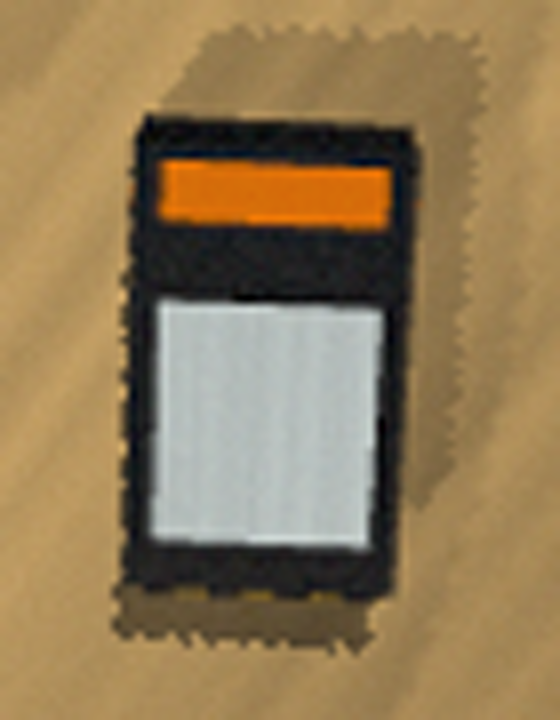

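```bash
cat >> h.py <<'E'
def fit2(obj,w):
    """rigid 2D fit, obj->world; returns x,y,yaw deg,resid"""
    o=np.array(obj,float)[:,:2];w=np.array(w)[:,:2];oc,wc=o.mean(0),w.mean(0)
    a,b=o-oc,w-wc;th=np.arctan2((a[:,0]*b[:,1]-a[:,1]*b[:,0]).sum(),(a*b).sum())
    M=np.array([[np.cos(th),-np.sin(th)],[np.sin(th),np.cos(th)]]);t=wc-M@oc
    return t,np.degrees(th),(w-(o@M.T+t)).round(2)
E
python3 - <<'E'
from h import *
s=dict(np.load("w1.npz"))
P=lambda u,v:(285+(u+.5)/8-.5,130+(v+.5)/8-.5)
W=[ray(s,P(*p),24) for p in [(143,118),(418,128),(393,595),(128,588)]]
print(fit2([(-35,-19),(-35,19),(27,19),(27,-19)],W))
L=[ray(s,P(*p),24) for p in [(158,300),(383,310),(370,548),(150,540)]]
O=[ray(s,P(*p),24) for p in [(160,160),(390,168),(388,228),(160,220)]]
print("label",np.mean(L,0),np.linalg.norm(L[0]-L[1]),np.linalg.norm(L[0]-L[3]));print("or",np.mean(O,0),np.linalg.norm(O[0]-O[1]));
d=(np.mean(L,0)-np.mean(O,0));print(np.degrees(np.arctan2(d[1],d[0])),np.linalg.norm(d))
E
```

```text
(array([ 464.64594497, -125.62727473]), np.float64(-56.11491186276834), array([[-0.18,  2.  ],
       [-1.71,  1.13],
       [ 0.51, -1.59],
       [ 1.38, -1.54]]))
label [ 466.99663965 -129.75676734   24.        ] 30.408473760645535 34.203659911768085
or [ 449.10461342 -103.08695276   24.        ] 30.484031345048145
-56.143454349797224 32.115473098967314
```

```bash
python3 - <<'E'
from h import *
row([463.2,-123.8,60],[180,0,123.9]); row([463.2,-123.8,9],[180,0,123.9])
E
```

```text
ROW [0.0079, -0.0034, 0.5602, -0.0, -0.0, 0.0117]
ROW [0.0079, -0.0034, 0.7642, -0.0, -0.0, 0.0117]
```

```bash
python3 -m jog '[[0.008,-0.003,0.2,0,0,0.0117],[0.008,-0.003,0.4,0,0,0.0117],[0.008,-0.003,0.56,0,0,0.0117],[0.008,-0.003,0.56,0,0,0.0117],[0.008,-0.003,0.62,0,0,0.0117],[0.008,-0.003,0.68,0,0,0.0117],[0.008,-0.003,0.72,0,0,0.0117],[0.008,-0.003,0.764,0,0,0.0117],[0.008,-0.003,0.764,0,0,0.0117]]' 0.7
python3 - <<'E'
from h import *
did([0.008,-0.003,0.764,0,0,0.0117])
s=r.snapshot("wrist"); crop(s,0,0,640,400,1.25,"w2.png")
E
```

```text
time: 3.45
tool_pos: [463.0, -123.1, 8.7]
tcp_rot: [-180.0, -0.1, 123.9]
ft_force: [-0.3, -0.1, -0.2]
finger_gap: 59.9
cmd [ 463.27 -123.71    9.04] [180.   -0.  123.9] meas [ 462.95 -123.14    8.66] [-1.7997e+02 -5.0000e-02  1.2394e+02] F [-0.31 -0.13 -0.25] M [0.011 0.047 0.025] t 3.45 gap 59.93
```

View pics/w2.png

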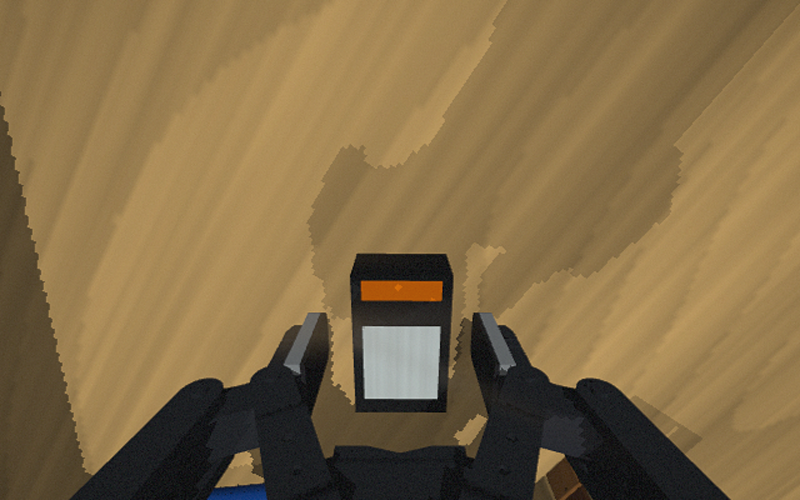

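The fingers straddle the battery evenly: it spans columns 350–453 and the pads are at 325 and 475. Closing.

```bash
python3 -m jog '[[0,0,0,0,0,0],[0,0,0,0,0,0],[0,0,0,0,0,0],[0,0,0,0,0,0],[0,0,0,0,0,0],[0,0,0,0,0,0],[0,0,0,0,0,0]]' 0 60
python3 - <<'E'
from h import *
did([0]*6)
s=r.snapshot("wrist"); crop(s,240,160,400,380,3.5,"w3.png"); np.savez("w3.npz",**s)
E
```

```text
time: 4.2
tool_pos: [464.2, -124.1, 10.2]
tcp_rot: [179.9, 0.1, 123.9]
ft_force: [-1.1, 0.3, 6.4]
finger_gap: 36.8
cmd [ 463.27 -123.71    9.04] [180.    0.  123.9] meas [ 464.22 -124.07   10.24] [1.7993e+02 8.0000e-02 1.2390e+02] F [-1.08  0.31  6.44] M [0.132 0.171 0.03 ] t 4.2 gap 36.77
```

View pics/w3.png

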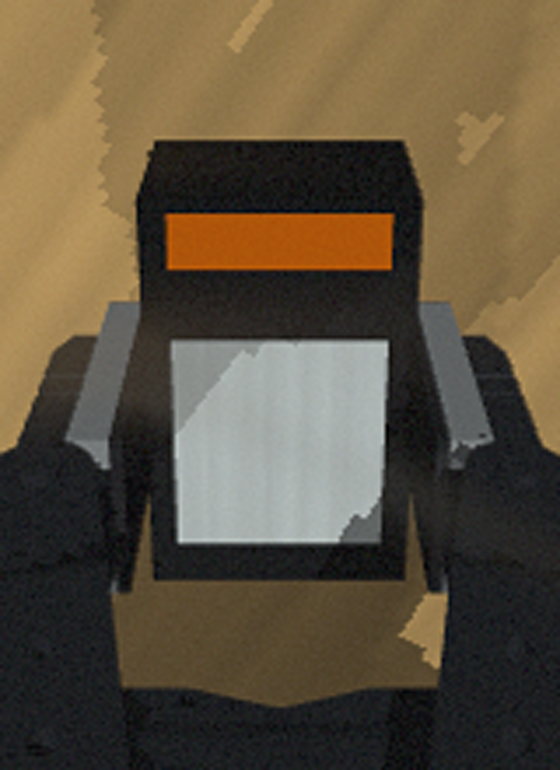

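```bash
python3 - <<'E'
from h import *
s=dict(np.load("w3.npz"));st=r.sense()
P=lambda u,v:(240+(u+.5)/3.5-.5,160+(v+.5)/3.5-.5)
W=np.array([ray(s,P(*p),24) for p in [(137,198),(423,198),(407,580),(155,580)]])
print(fit2([(-35,-19),(-35,19),(27,19),(27,-19)],W))
t=R.from_euler("xyz",st["tcp_rot"],degrees=True)
for n,q in [("quad",[(137,198),(423,198),(407,580),(155,580)]),("or",[(165,213),(394,213),(393,270),(165,270)]),("lab",[(171,340),(388,340),(382,543),(178,543)])]:
    W=np.array([ray(s,P(*p),24) for p in q]);print(n,t.inv().apply(W-st["tool_pos"]).round(1).tolist())
E
```

```text
(array([ 465.71651467, -127.50998605]), np.float64(-55.96289256353953), array([[-0.06,  0.24],
       [-0.2 ,  0.05],
       [ 0.22, -0.15],
       [ 0.05, -0.15]]))
quad [[31.5, -19.7, -13.8], [31.5, 18.1, -13.8], [-30.9, 18.5, -13.7], [-30.9, -19.7, -13.7]]
or [[29.3, -16.1, -13.8], [29.3, 14.3, -13.8], [21.0, 14.5, -13.8], [21.0, -16.3, -13.8]]
lab [[10.2, -15.9, -13.8], [10.2, 14.2, -13.7], [-24.1, 14.5, -13.7], [-24.1, -16.0, -13.7]]
```

```bash
python3 -m jog '[[0,0,-0.04,0,0,0],[0,0,-0.15,0,0,0],[0,0,-0.35,0,0,0],[0,0,-0.56,0,0,0],[0,0,-0.56,0,0,-0.04],[0,0,-0.56,0,0,-0.08],[0,0,-0.56,0,0,-0.12],[0,0,-0.56,0,0,-0.16]]' 0 60
python3 - <<'E'
from h import *
did([0,0,-.56,0,0,-.16])
row([634,140,149],[180,0,217.7])
E
```

```text
time: 5.05
tool_pos: [463.1, -123.7, 149.7]
tcp_rot: [180.0, 0.0, 153.0]
ft_force: [0.4, 0.4, -0.8]
finger_gap: 36.6
cmd [ 463.27 -123.71  149.04] [180.    0.  152.7] meas [ 463.1  -123.71  149.71] [1.8000e+02 2.0000e-02 1.5299e+02] F [ 0.39  0.41 -0.85] M [-0.028 -0.012 -0.023] t 5.05 gap 36.6
ROW [-0.1231, 1.2506, 0.0002, 0.0, 0.0, -0.3611]
```

```bash
python3 -m jog '[[-0.1,0.15,0,0,0,-0.047],[-0.1,0.3,0,0,0,-0.094],[-0.1,0.45,0,0,0,-0.141],[-0.1,0.6,0,0,0,-0.188],[-0.1,0.8,0,0,0,-0.235],[-0.1,1,0,0,0,-0.282],[-0.1,1,0,0,0,-0.33],[-0.1,1,0,0,0,-0.361],[-0.1,1,0,0,0,-0.361]]' 0 60
python3 - <<'E'
from h import *
did([-0.1,1,0,0,0,-0.361])
row([634,140,149],[180,0,217.7])
E
```

```text
time: 5.95
tool_pos: [599.9, 87.5, 149.1]
tcp_rot: [180.0, -0.0, -142.2]
ft_force: [-0.2, 1.1, -1.8]
finger_gap: 36.4
cmd [600.13  86.98 149.04] [ 180.      0.   -142.32] meas [599.88  87.48 149.13] [ 1.7998e+02 -4.0000e-02 -1.4218e+02] F [-0.16  1.07 -1.82] M [-0.035  0.017 -0.001] t 5.95 gap 36.37
ROW [-0.2368, 0.085, 0.0002, -0.0, 0.0, -0.0001]
```

```bash
python3 -m jog '[[-0.237,0.085,0,0,0,0],[-0.237,0.085,0,0,0,0],[-0.237,0.085,0,0,0,0],[-0.237,0.085,0,0,0,0]]' 0 60
python3 - <<'E'
from h import *
did([-0.237,0.085,0,0,0,0])
s=r.snapshot("wrist"); crop(s,0,0,640,400,1.25,"w4.png"); np.savez("w4.npz",**s)
E
```

```text
time: 6.35
tool_pos: [633.8, 139.5, 149.1]
tcp_rot: [-180.0, -0.0, -142.4]
ft_force: [0.4, 0.7, -1.4]
finger_gap: 36.5
cmd [634.03 140.02 149.04] [-180.      0.   -142.32] meas [633.8  139.5  149.13] [-1.7999e+02 -4.0000e-02 -1.4240e+02] F [ 0.39  0.74 -1.45] M [0.011 0.011 0.006] t 6.35 gap 36.47
```

View pics/w4.png

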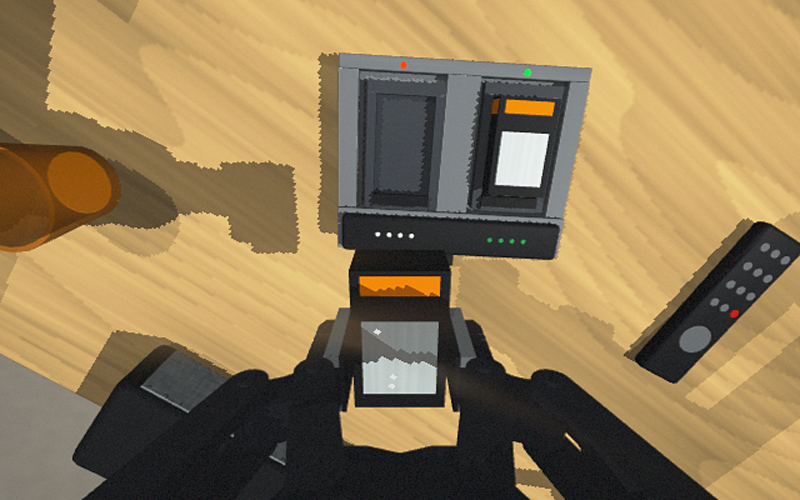

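The wrist view shows the empty bay with its red lamp at (405,135) and the occupied bay at (525,150). The charger is turned a few degrees from the tool. Zooming in.

```bash
python3 - <<'E'
from h import *
s=dict(np.load("w4.npz")); crop(s,262,36,372,206,5,"w4a.png") if 0 else None
im=s["pixels"][36:206,262:482,::-1]; im=cv2.resize(im,None,fx=3.6,fy=3.5,interpolation=cv2.INTER_CUBIC)
im=s["pixels"][36:136,262:372,::-1];g=cv2.resize(im,None,fx=7,fy=6,interpolation=cv2.INTER_CUBIC);cv2.imwrite("pics/w4a.png",cv2.convertScaleAbs(g,alpha=1.6,beta=15))
im=s["pixels"][106:206,262:372,::-1];g=cv2.resize(im,None,fx=7,fy=6,interpolation=cv2.INTER_CUBIC);cv2.imwrite("pics/w4b.png",cv2.convertScaleAbs(g,alpha=1.6,beta=15))
im=s["pixels"][36:216,262:482,::-1];g=cv2.resize(im,None,fx=3.3,fy=3.3,interpolation=cv2.INTER_CUBIC);cv2.imwrite("pics/w4c.png",cv2.convertScaleAbs(g,alpha=1.3,beta=10))
E
```

```text
(no output)
```

View pics/w4a.png

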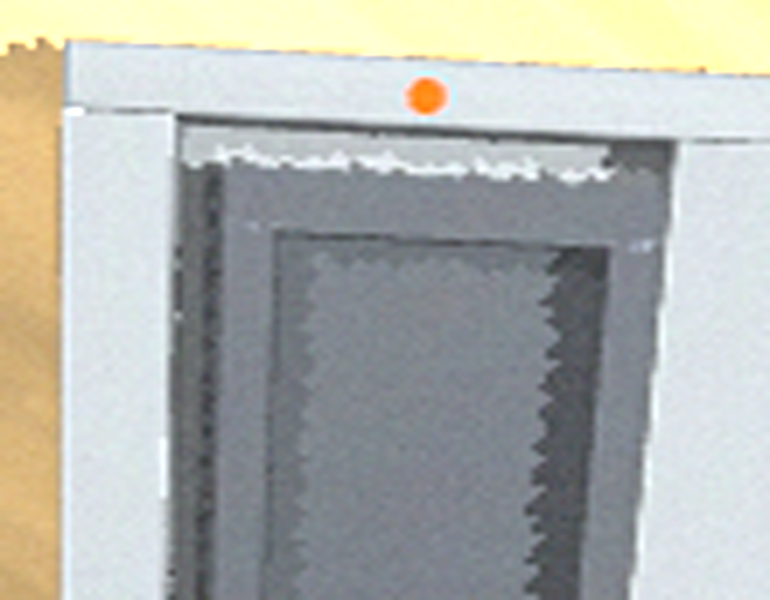

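View pics/w4b.png

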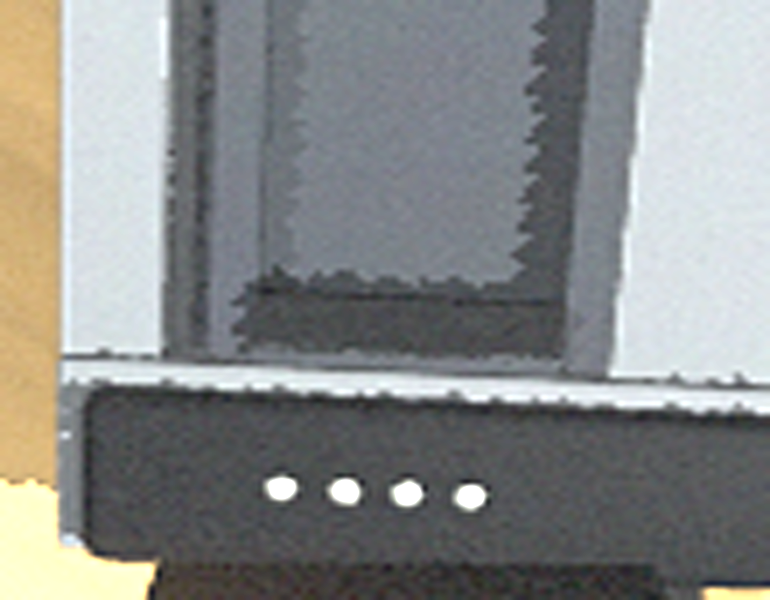

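View pics/w4c.png

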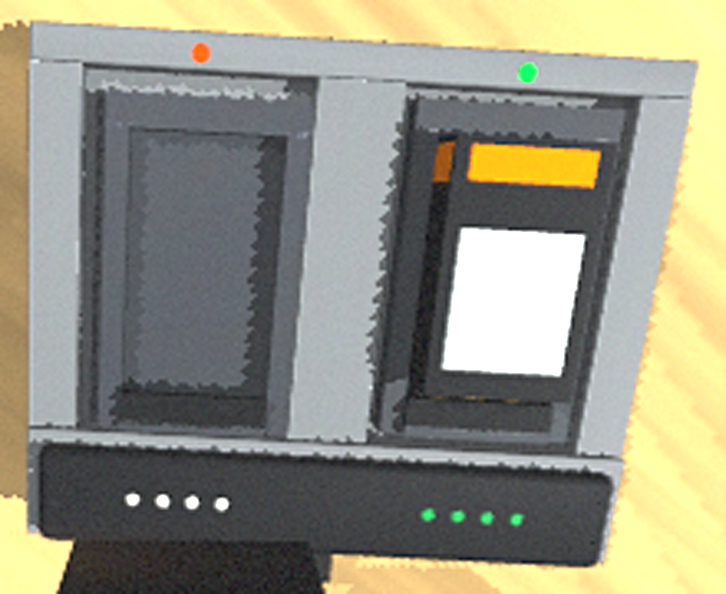

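```bash
python3 - <<'E'
from h import *
s=dict(np.load("w4.npz"))
A=lambda u,v:(262+(u+.5)/7-.5,36+(v+.5)/6-.5)
B=lambda u,v:(262+(u+.5)/7-.5,106+(v+.5)/6-.5)
C=lambda u,v:(262+(u+.5)/3.3-.5,36+(v+.5)/3.3-.5)
W=[ray(s,p,24) for p in [A(66,42),C(696,62),B(62,356),C(620,458)]]
t,th,res=fit2([(-65,-82),(-65,82),(34,-82),(34,82)],W);print(t,th,res)
for a,b in [(0,1),(2,3),(0,2),(1,3)]: print(a,b,np.linalg.norm(W[a]-W[b]))
c,sn=np.cos(np.radians(th)),np.sin(np.radians(th));M=np.array([[c,-sn],[sn,c]])
loc=lambda p,z:((ray(s,p,z)[:2]-t)@M).round(2)
for n,p,z in [("TL",A(272,232),24),("TR",A(610,245),24),("L@300",A(266,540),24),("R300",A(583,540),24),("L b",B(262,200),24),("R b",B(572,200),24),("lamp r",A(426,96),24),("lamp g",C(528,72),24),
 ("pocketTL",A(178,117),24),("pocketTR",A(677,140),24),("pocketBL",B(165,355),24),("pocketBR",B(612,375),24),("plateTL",A(217,165),24),("floorline L",B(262,292),16),("floorline R",B(565,302),16),("lipL",B(240,345),27),("lipR",B(560,356),27),("lipL2",B(240,345),23.5),
 ("otherTL",C(448,135),40),("otherTR",C(610,145),40),("or c",C(534,166),40),("lab",C(513,303),40)]:
    print(n,loc(p,z))
E
```

```text
[565.96253982 137.86597397] 34.592921161317435 [[-0.64  0.31]
 [ 0.09 -0.84]
 [ 0.1   0.34]
 [ 0.45  0.19]]
0 1 162.64345080712874
2 3 163.6724364952558
0 2 99.62437902786041
1 3 99.87360198135754
TL [-43.18 -57.15]
TR [-43.64 -17.29]
L@300 [ -1.88 -56.54]
R300 [ -3.96 -17.28]
L b [  9.6  -56.67]
R b [  7.54 -17.74]
lamp r [-61.03 -40.01]
lamp g [-61.    40.53]
pocketTL [-56.95 -68.46]
pocketTR [-57.2  -10.65]
pocketBL [ 33.41 -68.47]
pocketBR [ 33.42 -10.49]
plateTL [-51.27 -63.82]
floorline L [ 24.7  -56.71]
floorline R [ 24.13 -16.75]
lipL [ 30.71 -58.63]
lipR [ 30.21 -17.71]
lipL2 [ 31.48 -58.87]
otherTL [-44.6   19.08]
otherTR [-44.45  57.57]
or c [-38.89  40.42]
lab [-7.01 40.46]
```

```bash
cat >> h.py <<'E'
CH=np.array([565.96,137.87]);PSI=34.6;BAY=[-43.4,-37.1];TX,TZ=-3.7,10.2
def tcp(X,Y,Z,th,psi=None):
    psi=PSI if psi is None else psi
    B=R.from_euler("z",PSI,degrees=True); RB=R.from_euler("ZY",[psi,th],degrees=True)
    o=np.r_[CH,16.]+B.apply([BAY[0],BAY[1],0])
    toe=o+B.apply([X,Y,Z]); p=toe+RB.apply([TX-35,0,TZ])
    return p,RB*R.from_euler("y",180,degrees=True)
def go(X,Y,Z,th,psi=None):
    p,q=tcp(X,Y,Z,th,psi);print(p.round(1));row(p,q)
def where():
    """measured toe in bay coords, force in charger axes"""
    s=r.sense();q=R.from_euler("xyz",s["tcp_rot"],degrees=True)*R.from_euler("y",-180,degrees=True)
    B=R.from_euler("z",PSI,degrees=True);o=np.r_[CH,16.]+B.apply([BAY[0],BAY[1],0])
    toe=s["tool_pos"]+q.apply([35-TX,0,-TZ]);e=(B.inv()*q).as_euler("ZYX",degrees=True)
    print("toe",B.inv().apply(toe-o).round(2),"yaw/pitch/roll",e.round(2),"Fch",B.inv().apply(s["ft_force"]).round(2),"Mch",B.inv().apply(s["wrist_torque"]).round(3),"t",round(s["time"],2))
E
python3 - <<'E'
from h import *
go(62,0.75,40,14)
where()
E
```

```text
[573.   98.6  75.3]
ROW [0.2944, 0.018, 0.2951, -0.0021, 0.0778, 0.017]
toe [138.55   1.68 122.99] yaw/pitch/roll [ 2.99  0.03 -0.01] Fch [ 0.35  0.41 -0.92] Mch [ 0.028  0.006 -0.023] t 6.4
```

```bash
python3 -m jog '[[0.15,0.01,0.08,-0.0011,0.04,0.009],[0.2944,0.018,0.15,-0.0021,0.0778,0.017],[0.2944,0.018,0.25,-0.0021,0.0778,0.017],[0.2944,0.018,0.2951,-0.0021,0.0778,0.017],[0.2944,0.018,0.2951,-0.0021,0.0778,0.017],[0.2944,0.018,0.2951,-0.0021,0.0778,0.017]]' 0 60
python3 - <<'E'
from h import *
did([0.2944,0.018,0.2951,-0.0021,0.0778,0.017]); where()
s=r.snapshot("wrist"); crop(s,0,0,640,400,1.25,"w5.png"); np.savez("w5.npz",**s)
E
```

```text
time: 7.0
tool_pos: [573.6, 98.3, 76.4]
tcp_rot: [-180.0, -13.9, -145.4]
ft_force: [-0.5, 0.8, -1.0]
finger_gap: 36.8
cmd [573.04  98.59  75.27] [ 180.    -14.01 -145.39] meas [573.57  98.28  76.36] [-179.97  -13.93 -145.44] F [-0.53  0.78 -0.96] M [ 0.148 -0.138  0.029] t 7.0 gap 36.78
toe [62.29  0.16 41.14] yaw/pitch/roll [-0.04 13.93 -0.03] Fch [ 0.01  0.94 -0.96] Mch [ 0.043 -0.198  0.029] t 7.0
```

View pics/w5.png

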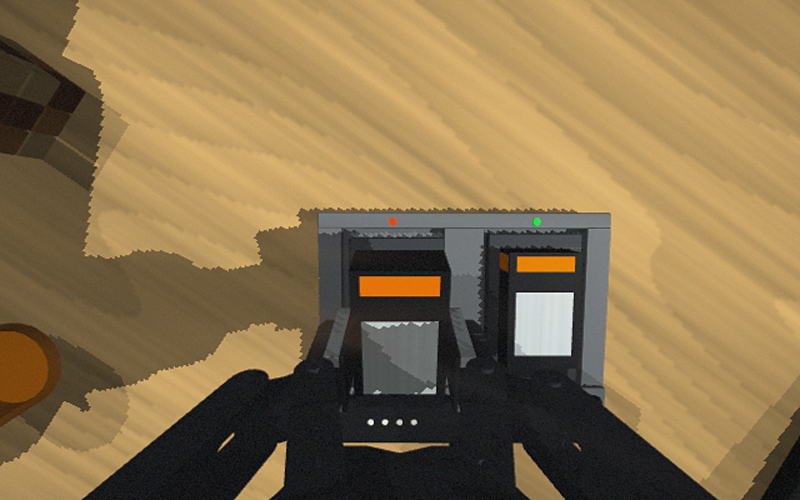

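```bash
python3 - <<'E'
from h import *
s=dict(np.load("w5.npz"))
im=s["pixels"][165:265,250:390,::-1];g=cv2.resize(im,None,fx=5.5,fy=5.5,interpolation=cv2.INTER_CUBIC);cv2.imwrite("pics/w5a.png",cv2.convertScaleAbs(g,alpha=1.8,beta=15))
im=s["pixels"][165:325,250:500,::-1];g=cv2.resize(im,None,fx=3.2,fy=3.2,interpolation=cv2.INTER_CUBIC);cv2.imwrite("pics/w5c.png",cv2.convertScaleAbs(g,alpha=1.4,beta=10))
E
```

View pics/w5a.png

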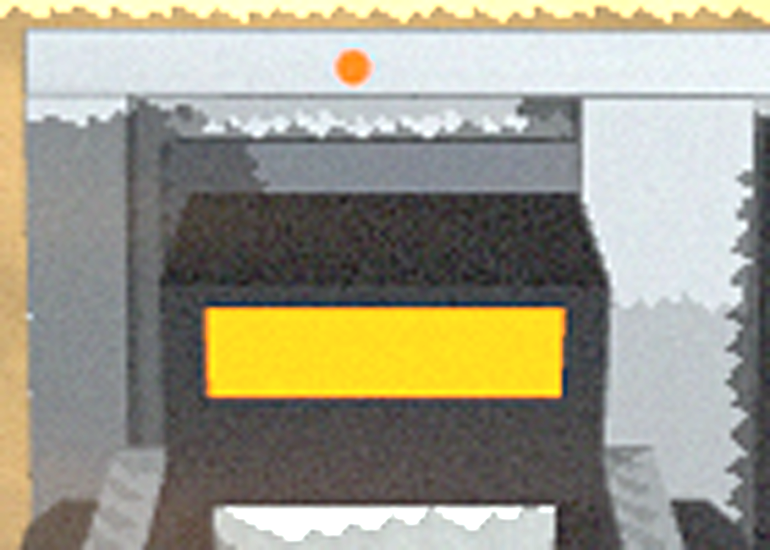

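View pics/w5c.png

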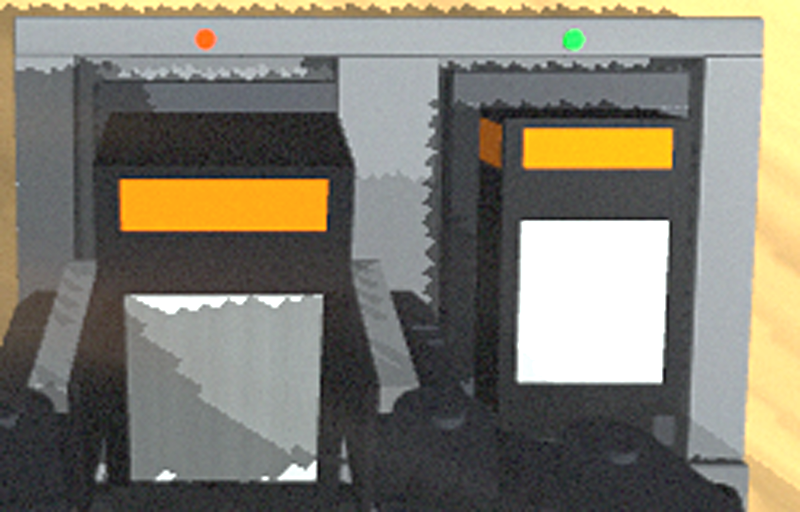

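```bash
python3 - <<'E'
from h import *
s=dict(np.load("w5.npz"));st=r.sense()
A=lambda u,v:(250+(u+.5)/5.5-.5,165+(v+.5)/5.5-.5)
C=lambda u,v:(250+(u+.5)/3.2-.5,165+(v+.5)/3.2-.5)
B=R.from_euler("z",PSI,degrees=True)
loc=lambda p,z:B.inv().apply(ray(s,p,z)-np.r_[CH,0])[:2].round(2)
for n,p,z in [("TL -65,-82",A(26,30),24),("TR",C(763,18),24),("lampr -61,-40",A(353,67),24),("lampg",C(573,40),24),("pTL -57,-68.5",A(128,97),24),("pTR -57.1,-10.6",A(581,97),24),("plateL",A(162,141),24),("plateback",A(400,140),24),("right bottom",C(745,462),24)]: print(n,loc(p,z))
# battery heel corners in the camera: expected
q=R.from_euler("xyz",st["tcp_rot"],degrees=True)*R.from_euler("y",-180,degrees=True)
for pb in [(-35,-19,0),(-35,19,0),(-35,-19,24),(-35,19,24)]:
    w=st["tool_pos"]+q.apply(np.array(pb)-[TX,0,TZ]);u=proj(s,w)[0];print(pb,((u[0]-250+.5)*5.5-.5).round(1),((u[1]-165+.5)*5.5-.5).round(1))
E
```

```text
TL -65,-82 [-65.55 -81.47]
TR [-65.38  81.67]
lampr -61,-40 [-60.87 -40.  ]
lampg [-60.6   40.38]
pTL -57,-68.5 [-57.06 -68.65]
pTR -57.1,-10.6 [-57.06 -10.97]
plateL [-51.45 -64.39]
plateback [-51.58 -34.01]
right bottom [35.04 82.48]
(-35, -19, 0) 179.0 202.4
(-35, 19, 0) 569.1 202.5
(-35, -19, 24) 145.8 297.6
(-35, 19, 24) 599.7 297.7
```

```bash
python3 - <<'E'
from h import *
for k in range(3):
    s=r.snapshot("wrist");st=r.sense()
    t=R.from_euler("xyz",st["tcp_rot"],degrees=True)
    print(t.inv().apply(s["extrinsics"][:3,3]-st["tool_pos"]).round(2),(t.inv()*R.from_matrix(s["extrinsics"][:3,:3])).as_euler("xyz",degrees=True).round(2)); where()
E
```

```text
[  84.9     0.64 -142.69] [-1.891e+01  5.000e-02  8.997e+01]
toe [ 6.311e+01 -1.000e-02  4.205e+01] yaw/pitch/roll [-0.03 13.84 -0.08] Fch [-0.49  0.11 -0.57] Mch [ 0.017 -0.105  0.028] t 7.1
[  84.84    0.58 -142.94] [-1.893e+01  3.000e-02  8.997e+01]
toe [63.17  0.08 42.02] yaw/pitch/roll [-0.02 13.84 -0.08] Fch [ 0.04 -0.23 -1.13] Mch [-0.023 -0.142 -0.066] t 7.15
[  84.78    0.58 -143.11] [-1.895e+01  3.000e-02  8.997e+01]
toe [63.06  0.17 41.79] yaw/pitch/roll [-0.02 13.85 -0.07] Fch [ 0.23  0.29 -0.78] Mch [ 0.013 -0.193  0.041] t 7.2
```

```bash
python3 - <<'E'
from h import *
for f,p,e in [("w1",[465.29,-122.92,199.97],[180,-.05,126.14]),("w3",[464.22,-124.07,10.24],[179.93,.08,123.9]),("w4",[633.8,139.5,149.13],[-180,-.04,-142.4]),("w5",[573.57,98.28,76.36],[-179.97,-13.93,-145.44])]:
    s=dict(np.load(f+".npz"));t=R.from_euler("xyz",e,degrees=True)
    print(f,t.inv().apply(s["extrinsics"][:3,3]-p).round(2),(t.inv()*R.from_matrix(s["extrinsics"][:3,:3])).as_euler("xyz",degrees=True).round(2))
for k in range(3): 
    where()
E
```

```text
w1 [  84.48   -0.89 -143.15] [-1.892e+01 -1.000e-02  8.997e+01]
w3 [  84.44   -0.88 -143.12] [-1.892e+01 -3.000e-02  8.997e+01]
w4 [  84.62    0.73 -143.16] [-1.894e+01  3.000e-02  8.996e+01]
w5 [  84.78    0.65 -142.93] [-1.893e+01  3.000e-02  8.996e+01]
toe [63.06  0.17 41.79] yaw/pitch/roll [-0.02 13.85 -0.07] Fch [ 0.23  0.29 -0.78] Mch [ 0.013 -0.193  0.041] t 7.2
toe [63.06  0.17 41.79] yaw/pitch/roll [-0.02 13.85 -0.07] Fch [ 0.23  0.29 -0.78] Mch [ 0.013 -0.193  0.041] t 7.2
toe [63.06  0.17 41.79] yaw/pitch/roll [-0.02 13.85 -0.07] Fch [ 0.23  0.29 -0.78] Mch [ 0.013 -0.193  0.041] t 7.2
```

```bash
sed -i 's/^CH=.*/CH=np.array([567.09,137.82]);PSI=34.6;BAY=[-43.4,-37.1];TX,TZ=-4.4,10.2/' h.py; python3 -m jog '[[0,0,0,0,0,0],[0,0,0,0,0,0],[0,0,0,0,0,0],[0,0,0,0,0,0]]'
python3 - <<'E'
from h import *
did([0]*6);where()
go(62,0,20,14)
E
```

```text
time: 7.6
tool_pos: [573.0, 98.6, 75.3]
tcp_rot: [180.0, -14.0, -145.4]
ft_force: [0.2, 0.7, -1.2]
finger_gap: 36.5
cmd [573.04  98.59  75.27] [ 180.    -14.01 -145.39] meas [573.01  98.62  75.27] [ 180.    -14.01 -145.39] F [ 0.19  0.67 -1.24] M [ 0.109 -0.121  0.046] t 7.6 gap 36.54
toe [61.78  1.48 39.84] yaw/pitch/roll [1.000e-02 1.401e+01 0.000e+00] Fch [ 0.53  0.44 -1.24] Mch [ 0.021 -0.162  0.046] t 7.6
[574.   97.5  55.4]
ROW [-0.0201, -0.0057, 0.0768, -0.0, -0.0, 0.0]
```

```bash
python3 -m jog '[[-0.02,-0.0057,0.04,0,0,0],[-0.02,-0.0057,0.077,0,0,0],[-0.02,-0.0057,0.077,0,0,0],[-0.02,-0.0057,0.077,0,0,0],[-0.02,-0.0057,0.077,0,0,0]]'
python3 - <<'E'
from h import *
did([-0.02,-0.0057,0.077,0,0,0]);where()
s=r.snapshot("wrist");np.savez("w6.npz",**s)
im=s["pixels"][185:285,250:390,::-1];g=cv2.resize(im,None,fx=5.5,fy=5.5,interpolation=cv2.INTER_CUBIC);cv2.imwrite("pics/w6a.png",cv2.convertScaleAbs(g,alpha=1.8,beta=15))
E
```

```text
time: 8.1
tool_pos: [574.0, 97.5, 55.4]
tcp_rot: [180.0, -14.0, -145.4]
ft_force: [-0.1, 0.4, -1.0]
finger_gap: 36.5
cmd [574.    97.53  55.38] [ 180.    -14.01 -145.39] meas [574.04  97.54  55.42] [ 180.    -14.01 -145.39] F [-0.09  0.38 -0.99] M [ 0.102 -0.115 -0.001] t 8.1 gap 36.47
toe [62.01 -0.   19.99] yaw/pitch/roll [1.000e-02 1.401e+01 0.000e+00] Fch [ 0.14  0.37 -0.99] Mch [ 0.019 -0.153 -0.001] t 8.1
```

View pics/w6a.png

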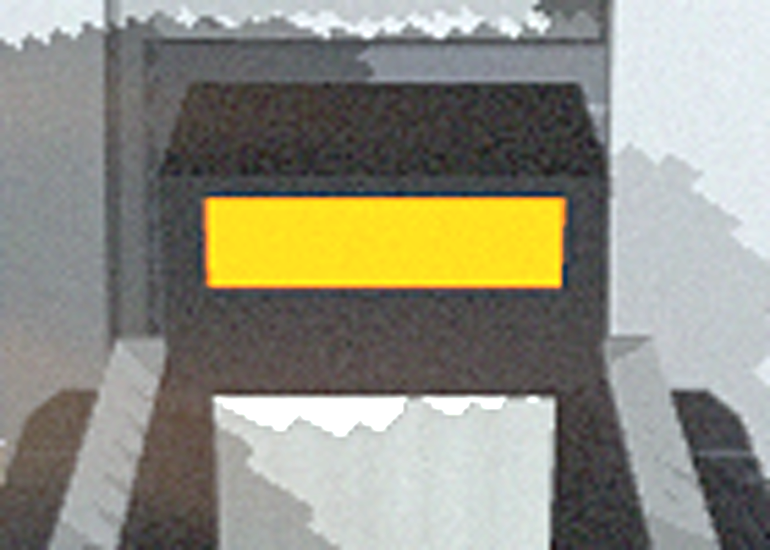

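```bash
python3 - <<'E'
from h import *
go(62,-.2,9,14);go(62,-.2,4,14)
E
```

```text
[574.1  97.4  44.4]
ROW [-0.0107, -0.0008, 0.0425, -0.0, -0.0, 0.0]
[574.1  97.4  39.4]
ROW [-0.0156, -0.0008, 0.0619, -0.0, -0.0, 0.0]
```

```bash
python3 -m jog '[[-0.006,-0.0008,0.02,0,0,0],[-0.0107,-0.0008,0.0425,0,0,0],[-0.0107,-0.0008,0.0425,0,0,0],[-0.012,-0.0008,0.048,0,0,0],[-0.014,-0.0008,0.055,0,0,0],[-0.0156,-0.0008,0.0619,0,0,0],[-0.0156,-0.0008,0.0619,0,0,0],[-0.0156,-0.0008,0.0619,0,0,0]]'
python3 - <<'E'
from h import *
did([-0.0156,-0.0008,0.0619,0,0,0]);where()
go(62,-.2,1,14)
E
```

```text
time: 8.95
tool_pos: [574.1, 97.4, 39.4]
tcp_rot: [180.0, -14.0, -145.4]
ft_force: [-0.5, 0.0, -1.6]
finger_gap: 36.1
cmd [574.15  97.38  39.42] [ 180.    -14.01 -145.39] meas [574.11  97.38  39.39] [ 180.    -14.01 -145.39] F [-0.47  0.05 -1.56] M [ 0.121 -0.114  0.015] t 8.95 gap 36.14
toe [61.97 -0.17  3.95] yaw/pitch/roll [1.000e-02 1.401e+01 0.000e+00] Fch [-0.36  0.31 -1.56] Mch [ 0.035 -0.163  0.015] t 8.95
[574.1  97.4  36.4]
ROW [-0.0029, -0.0, 0.0116, -0.0, -0.0, 0.0]
```

```bash
python3 -m jog '[[-0.0015,0,0.006,0,0,0],[-0.0029,0,0.0116,0,0,0],[-0.0029,0,0.0116,0,0,0],[-0.0029,0,0.0116,0,0,0]]'
python3 - <<'E'
from h import *
did([-0.0029,0,0.0116,0,0,0]);where()
go(62,-.2,0,14)
E
```

```text
time: 9.35
tool_pos: [574.1, 97.4, 36.3]
tcp_rot: [180.0, -14.0, -145.4]
ft_force: [-0.3, 0.1, -1.0]
finger_gap: 36.7
cmd [574.15  97.38  36.43] [ 180.    -14.01 -145.39] meas [574.07  97.39  36.33] [ 179.99  -14.02 -145.39] F [-0.33  0.06 -0.96] M [ 0.055 -0.166  0.045] t 9.35 gap 36.68
toe [61.94 -0.14  0.89] yaw/pitch/roll [1.000e-02 1.402e+01 1.000e-02] Fch [-0.24  0.23 -0.96] Mch [-0.049 -0.168  0.045] t 9.35
[574.1  97.4  35.4]
ROW [-0.0009, -0.0, 0.0039, -0.0, -0.0, 0.0]
```

```bash
python3 -m jog '[[-0.0009,0,0.0039,0,0,0],[-0.0009,0,0.0039,0,0,0],[-0.0009,0,0.0039,0,0,0]]'
python3 - <<'E'
from h import *
did([-0.0009,0,0.0039,0,0,0]);where()
go(62,-.2,-1,14);go(66,-.2,0.4,14)
E
```

```text
time: 9.65
tool_pos: [574.2, 97.4, 35.5]
tcp_rot: [-180.0, -14.0, -145.4]
ft_force: [-0.9, 0.2, -1.4]
finger_gap: 36.6
cmd [574.14  97.37  35.43] [ 180.    -14.01 -145.39] meas [574.2   97.38  35.48] [-180.    -14.   -145.39] F [-0.95  0.22 -1.37] M [ 0.076 -0.191 -0.049] t 9.65 gap 36.62
toe [ 6.205e+01 -2.200e-01  5.000e-02] yaw/pitch/roll [ 1.0e-02  1.4e+01 -0.0e+00] Fch [-0.66  0.72 -1.37] Mch [-0.045 -0.2   -0.049] t 9.65
[574.1  97.4  34.4]
ROW [-0.001, -0.0, 0.0039, -0.0, -0.0, 0.0]
[577.4  99.6  35.8]
ROW [-0.0152, -0.0, -0.0054, -0.0, -0.0, 0.0]
```

```bash
python3 -m jog '[[-0.0005,0,0.002,0,0,0],[-0.001,0,0.0039,0,0,0],[-0.001,0,0.0039,0,0,0],[-0.001,0,0.0039,0,0,0]]'
python3 - <<'E'
from h import *
did([-0.001,0,0.0039,0,0,0]);where()
go(62,-.2,-2,14);go(62,-.2,-1.5,14)
E
```

```text
time: 10.05
tool_pos: [574.2, 97.3, 34.8]
tcp_rot: [-180.0, -14.0, -145.4]
ft_force: [-2.0, -0.5, 3.2]
finger_gap: 36.1
cmd [574.14  97.38  34.42] [ 180.    -14.01 -145.39] meas [574.2   97.34  34.77] [-179.99  -14.01 -145.4 ] F [-1.96 -0.49  3.22] M [-0.001  0.21  -0.021] t 10.05 gap 36.08
toe [62.03 -0.26 -0.66] yaw/pitch/roll [ 0.000e+00  1.401e+01 -1.000e-02] Fch [-1.89  0.71  3.22] Mch [ 0.118  0.173 -0.021] t 10.05
[574.1  97.4  33.4]
ROW [-0.001, -0.0, 0.0039, -0.0, -0.0, 0.0]
[574.1  97.4  33.9]
ROW [-0.0005, -0.0, 0.0019, -0.0, -0.0, 0.0]
```

```bash
python3 - <<'E'
from h import *
go(62,-.2,0.1,14);go(66,-.2,0.1,14);go(68,-.2,.1,14)
E
```

```text
[574.1  97.4  35.5]
ROW [0.0011, -0.0, -0.0043, -0.0, -0.0, 0.0]
[577.4  99.6  35.5]
ROW [-0.0145, -0.0, -0.0082, -0.0, -0.0, 0.0]
[579.1 100.8  35.5]
ROW [-0.0222, -0.0, -0.0101, -0.0, -0.0, 0.0]
```

```bash
python3 -m jog '[[0.0011,0,-0.0043,0,0,0],[-0.004,0,-0.0055,0,0,0],[-0.009,0,-0.0068,0,0,0],[-0.0145,0,-0.0082,0,0,0],[-0.0145,0,-0.0082,0,0,0],[-0.0145,0,-0.0082,0,0,0]]'
python3 - <<'E'
from h import *
did([-0.0145,0,-0.0082,0,0,0]);where()
go(68,-.2,.1,14)
E
```

```text
time: 10.65
tool_pos: [577.5, 99.8, 35.4]
tcp_rot: [180.0, -14.0, -145.4]
ft_force: [0.1, 0.7, -0.2]
finger_gap: 36.4
cmd [577.44  99.66  35.54] [ 180.    -14.01 -145.39] meas [577.54  99.79  35.41] [ 179.99  -14.   -145.39] F [ 0.15  0.73 -0.16] M [ 0.159 -0.212  0.016] t 10.65 gap 36.43
toe [ 6.617e+01 -1.200e-01 -1.000e-02] yaw/pitch/roll [1.0e-02 1.4e+01 1.0e-02] Fch [ 0.54  0.51 -0.16] Mch [ 0.01  -0.265  0.016] t 10.65
[579.1 100.8  35.5]
ROW [-0.0077, -0.0, -0.0019, -0.0, -0.0, 0.0]
```

```bash
python3 -m jog '[[-0.0038,0,-0.001,0,0,0],[-0.0077,0,-0.0019,0,0,0],[-0.0077,0,-0.0019,0,0,0],[-0.0077,0,-0.0019,0,0,0]]'
python3 - <<'E'
from h import *
did([-0.0077,0,-0.0019,0,0,0]);where()
go(69,-.2,.1,14)
E
```

```text
time: 11.05
tool_pos: [579.1, 100.8, 35.5]
tcp_rot: [180.0, -14.0, -145.4]
ft_force: [0.4, -0.2, -1.6]
finger_gap: 36.3
cmd [579.08 100.78  35.53] [ 180.    -14.01 -145.39] meas [579.07 100.83  35.48] [ 180.    -14.01 -145.39] F [ 0.42 -0.2  -1.6 ] M [ 0.127 -0.209  0.023] t 11.05 gap 36.32
toe [ 6.802e+01 -1.500e-01  4.000e-02] yaw/pitch/roll [1.000e-02 1.401e+01 0.000e+00] Fch [ 0.24 -0.4  -1.6 ] Mch [-0.014 -0.244  0.023] t 11.05
[579.9 101.3  35.5]
ROW [-0.0039, -0.0, -0.001, -0.0, -0.0, 0.0]
```

```bash
python3 -m jog '[[-0.0039,0,-0.001,0,0,0],[-0.0039,0,-0.001,0,0,0],[-0.0039,0,-0.001,0,0,0]]'
python3 - <<'E'
from h import *
did([-0.0039,0,-0.001,0,0,0]);where()
E
python3 -m jog '[[-0.0039,0,-0.001,0,0,0],[-0.0039,0,-0.001,0,0,0],[-0.0039,0,-0.001,0,0,0]]'
python3 - <<'E'
from h import *
did([-0.0039,0,-0.001,0,0,0]);where()
E
```

```text
time: 11.35
tool_pos: [579.6, 101.2, 35.4]
tcp_rot: [180.0, -14.0, -145.4]
ft_force: [-1.9, -1.1, -1.6]
finger_gap: 36.4
cmd [579.9  101.36  35.54] [ 180.    -14.01 -145.39] meas [579.64 101.2   35.43] [ 179.99  -14.05 -145.39] F [-1.95 -1.1  -1.56] M [-0.11   0.209  0.058] t 11.35 gap 36.36
toe [ 6.869e+01 -1.600e-01 -3.000e-02] yaw/pitch/roll [1.000e-02 1.405e+01 1.000e-02] Fch [-2.23  0.2  -1.56] Mch [0.028 0.234 0.058] t 11.35
time: 11.65
tool_pos: [580.4, 101.7, 35.4]
tcp_rot: [180.0, -14.1, -145.4]
ft_force: [-4.0, -2.9, -0.1]
finger_gap: 36.4
cmd [580.73 101.93  35.54] [ 180.    -14.01 -145.39] meas [580.41 101.73  35.42] [ 179.99  -14.06 -145.39] F [-4.02 -2.9  -0.11] M [-0.317  0.471 -0.024] t 11.65 gap 36.45
toe [ 6.961e+01 -1.600e-01 -4.000e-02] yaw/pitch/roll [1.000e-02 1.406e+01 1.000e-02] Fch [-4.96 -0.1  -0.11] Mch [ 0.006  0.568 -0.024] t 11.65
```

```bash
python3 - <<'E'
from h import *
for th in [12,10,8]: go(70.02,-.2,-.2,th)
E
```

```text
[580.2 101.6  34. ]
ROW [0.001, -0.0, 0.0067, 0.0, -0.0112, 0.0]
[579.7 101.2  32.7]
ROW [0.0021, -0.0, 0.0123, 0.0, -0.0223, 0.0]
[579.2 100.9  31.4]
ROW [0.0031, -0.0, 0.0179, 0.0, -0.0334, 0.0]
```

```bash
python3 -m jog '[[0.001,0,0.0067,0,-0.0112,0],[0.0021,0,0.0123,0,-0.0223,0],[0.0031,0,0.0179,0,-0.0334,0],[0.0031,0,0.0179,0,-0.0334,0],[0.0031,0,0.0179,0,-0.0334,0]]'
python3 - <<'E'
from h import *
did([0.0031,0,0.0179,0,-0.0334,0]);where()
for th in [7,6,5]: go(70.02,-.2,-.2,th)
s=r.snapshot("wrist");np.savez("w7.npz",**s)
im=s["pixels"][185:285,250:390,::-1];g=cv2.resize(im,None,fx=5.5,fy=5.5,interpolation=cv2.INTER_CUBIC);cv2.imwrite("pics/w7a.png",cv2.convertScaleAbs(g,alpha=1.8,beta=15))
E
```

```text
time: 12.15
tool_pos: [579.0, 100.7, 31.6]
tcp_rot: [180.0, -8.0, -145.4]
ft_force: [-4.1, -1.2, -0.7]
finger_gap: 36.1
cmd [579.22 100.89  31.39] [ 180.     -8.   -145.39] meas [578.97 100.75  31.57] [ 179.99   -8.05 -145.4 ] F [-4.05 -1.24 -0.7 ] M [-0.357  0.561  0.007] t 12.15 gap 36.08
toe [ 6.971e+01 -1.700e-01 -4.000e-02] yaw/pitch/roll [-0.    8.05  0.01] Fch [-4.04  1.28 -0.7 ] Mch [0.024 0.664 0.007] t 12.15
[579.  100.7  30.7]
ROW [0.0006, -0.0, 0.0028, 0.0, -0.0055, 0.0]
[578.8 100.6  30.1]
ROW [0.0013, -0.0, 0.0055, 0.0, -0.0111, 0.0]
[578.6 100.4  29.4]
ROW [0.0019, -0.0, 0.0083, 0.0, -0.0166, 0.0]
```

View pics/w7a.png

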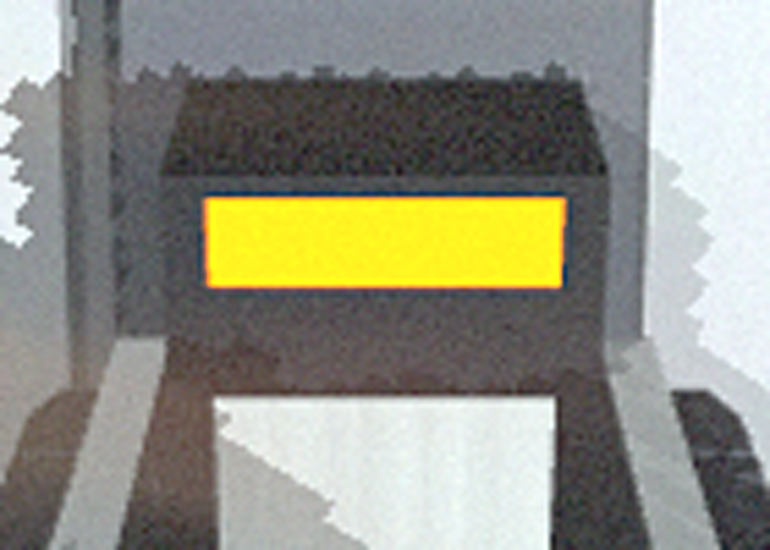

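```bash
python3 - <<'E'
from h import *
for th in [7,6,5]: go(70.4,-.2,-.2,th)
E
```

```text
[579.3 100.9  30.7]
ROW [-0.0009, -0.0, 0.0026, 0.0, -0.0055, 0.0]
[579.1 100.8  30.1]
ROW [-0.0002, -0.0, 0.0053, 0.0, -0.0111, 0.0]
[578.9 100.7  29.4]
ROW [0.0004, -0.0, 0.0081, 0.0, -0.0166, 0.0]
```

```bash
python3 -m jog '[[-0.0009,0,0.0026,0,-0.0055,0],[-0.0009,0,0.0026,0,-0.0055,0],[-0.0009,0,0.0026,0,-0.0055,0]]'
python3 - <<'E'
from h import *
did([-0.0009,0,0.0026,0,-0.0055,0]);where()
E
python3 -m jog '[[0.0006,0,0.0027,0,-0.0056,0],[0.0006,0,0.0027,0,-0.0056,0],[0.0006,0,0.0027,0,-0.0056,0]]'
python3 - <<'E'
from h import *
did([0.0006,0,0.0027,0,-0.0056,0]);where()
go(70.4,-.2,-.2,5);go(70.4,-.2,-.2,3)
E
```

```text
time: 12.5
tool_pos: [579.3, 101.0, 30.7]
tcp_rot: [180.0, -7.0, -145.4]
ft_force: [-4.1, -2.2, 1.3]
finger_gap: 36.4
cmd [579.33 100.96  30.71] [ 180.     -7.01 -145.39] meas [579.35 101.    30.73] [ 180.     -7.01 -145.39] F [-4.09 -2.19  1.34] M [-0.245  0.658  0.007] t 12.5 gap 36.42
toe [70.44 -0.16 -0.2 ] yaw/pitch/roll [0.01 7.01 0.  ] Fch [-4.61  0.52  1.34] Mch [0.172 0.681 0.007] t 12.5
time: 12.8
tool_pos: [579.1, 100.9, 30.1]
tcp_rot: [180.0, -6.0, -145.4]
ft_force: [-3.3, -2.4, 0.9]
finger_gap: 36.8
cmd [579.14 100.83  30.06] [ 180.     -6.   -145.39] meas [579.13 100.87  30.06] [ 180.     -5.98 -145.39] F [-3.28 -2.4   0.88] M [-0.291  0.473  0.004] t 12.8 gap 36.83
toe [70.45 -0.15 -0.19] yaw/pitch/roll [0.01 5.98 0.  ] Fch [-4.06 -0.11  0.88] Mch [0.029 0.555 0.004] t 12.8
[578.9 100.7  29.4]
ROW [0.0008, -0.0, 0.0028, 0.0, -0.0055, 0.0]
[578.5 100.4  28. ]
ROW [0.002, -0.0, 0.0083, 0.0, -0.0167, 0.0]
```

```bash
python3 - <<'E'
from h import *
s=r.snapshot("wrist");np.savez("w8.npz",**s);where()
im=s["pixels"][185:285,250:390,::-1];g=cv2.resize(im,None,fx=5.5,fy=5.5,interpolation=cv2.INTER_CUBIC);cv2.imwrite("pics/w8a.png",cv2.convertScaleAbs(g,alpha=1.8,beta=15))
a=dict(np.load("w6.npz"))["pixels"];b=dict(np.load("w7.npz"))["pixels"]
for im in (a,b,s["pixels"]):
    sub=im[185:250,270:375].astype(int);m=(sub[:,:,0]>150)&(sub[:,:,2]<70)
    ys,xs=np.nonzero(m);print(m.sum(),xs.mean().round(2),ys.mean().round(2))
E
```

```text
toe [70.47 -0.14 -0.19] yaw/pitch/roll [0.01 5.99 0.01] Fch [-3.75  0.55  0.92] Mch [ 0.109  0.618 -0.013] t 12.85
1024 49.5 43.5
1024 49.5 43.5
1024 49.5 43.5
```

View pics/w8a.png

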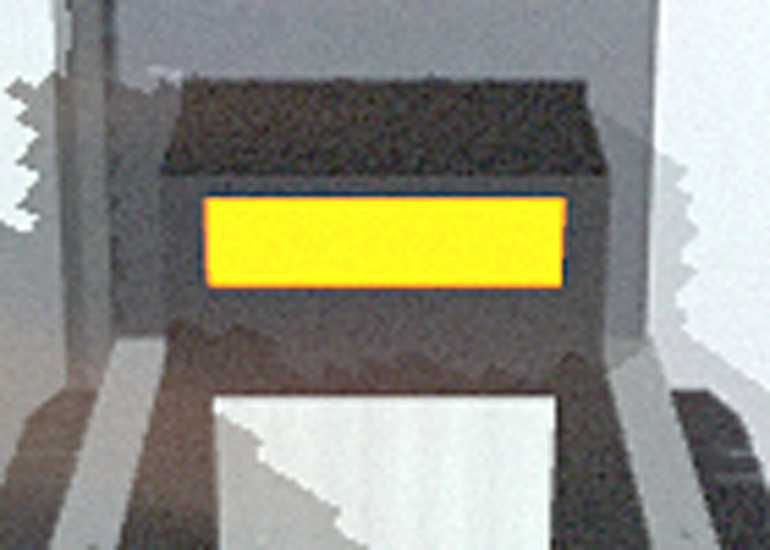

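```bash
python3 - <<'E'
from h import *
go(70.7,-.2,-.2,5);go(70.7,-.2,-.2,4);go(70.7,-.2,-.2,2)
E
```

```text
[579.2 100.8  29.4]
ROW [-0.0004, -0.0, 0.0026, 0.0, -0.0055, 0.0]
[579.  100.7  28.7]
ROW [0.0003, -0.0, 0.0054, 0.0, -0.0111, 0.0]
[578.6 100.5  27.4]
ROW [0.0014, -0.0, 0.011, 0.0, -0.0222, 0.0]
```

```bash
python3 -m jog '[[-0.0004,0,0.0026,0,-0.0055,0],[-0.0004,0,0.0026,0,-0.0055,0],[0.0003,0,0.0054,0,-0.0111,0],[0.0003,0,0.0054,0,-0.0111,0]]'
python3 - <<'E'
from h import *
did([0.0003,0,0.0054,0,-0.0111,0]);where()
go(70.7,-.2,-.2,3);go(70.7,-.2,-.2,2)
E
```

```text
time: 13.25
tool_pos: [578.9, 100.7, 28.6]
tcp_rot: [180.0, -3.9, -145.4]
ft_force: [-3.8, -1.4, 1.7]
finger_gap: 36.5
cmd [578.96 100.71  28.73] [ 180.     -4.   -145.39] meas [578.87 100.66  28.63] [ 179.99   -3.94 -145.4 ] F [-3.76 -1.37  1.75] M [-0.186  0.591  0.026] t 13.25 gap 36.53
toe [70.6  -0.17 -0.25] yaw/pitch/roll [0.   3.94 0.01] Fch [-3.87  1.01  1.75] Mch [0.182 0.592 0.026] t 13.25
[578.8 100.6  28. ]
ROW [0.0007, -0.0, 0.0028, 0.0, -0.0056, 0.0]
[578.6 100.5  27.4]
ROW [0.0013, -0.0, 0.0055, 0.0, -0.0111, 0.0]
```

```bash
python3 -m jog '[[0.0007,0,0.0028,0,-0.0056,0],[0.0013,0,0.0055,0,-0.0111,0],[0.0013,0,0.0055,0,-0.0111,0],[0.0013,0,0.0055,0,-0.0111,0]]'
python3 - <<'E'
from h import *
did([0.0013,0,0.0055,0,-0.0111,0]);where()
go(70.7,-.2,-.2,1);go(70.7,-.2,-.2,0);go(70.7,-.2,-.5,0)
E
```

```text
time: 13.65
tool_pos: [578.6, 100.5, 27.5]
tcp_rot: [180.0, -2.0, -145.4]
ft_force: [-2.6, -2.4, 0.2]
finger_gap: 36.3
cmd [578.62 100.47  27.38] [ 180.     -2.   -145.39] meas [578.6  100.45  27.48] [ 180.     -1.98 -145.4 ] F [-2.63 -2.4   0.2 ] M [-0.266  0.541  0.007] t 13.65 gap 36.34
toe [70.68 -0.19 -0.08] yaw/pitch/roll [0.   1.98 0.  ] Fch [-3.53 -0.48  0.2 ] Mch [0.088 0.596 0.007] t 13.65
[578.5 100.4  26.7]
ROW [0.0007, -0.0, 0.0028, 0.0, -0.0056, 0.0]
[578.3 100.2  26. ]
ROW [0.0013, -0.0, 0.0056, 0.0, -0.0111, 0.0]
[578.3 100.2  25.7]
ROW [0.0013, -0.0, 0.0068, 0.0, -0.0111, 0.0]
```

```bash
python3 - <<'E'
from h import *
go(71.2,-.2,-.2,2);go(71.2,-.2,-.3,1);go(71.2,-.2,-.4,0)
E
```

```text
[579.  100.7  27.4]
ROW [-0.002, -0.0, -0.0, 0.0, -0.0, 0.0]
[578.9 100.6  26.6]
ROW [-0.0013, -0.0, 0.0031, 0.0, -0.0056, 0.0]
[578.7 100.5  25.8]
ROW [-0.0007, -0.0, 0.0063, 0.0, -0.0111, 0.0]
```

```bash
python3 -m jog '[[-0.002,0,0,0,0,0],[-0.002,0,0,0,0,0],[-0.0013,0,0.0031,0,-0.0056,0],[-0.0013,0,0.0031,0,-0.0056,0],[-0.0013,0,0.0031,0,-0.0056,0]]'
python3 - <<'E'
from h import *
did([-0.0013,0,0.0031,0,-0.0056,0]);where()
go(71.2,-.2,-.4,0)
E
```

```text
time: 14.15
tool_pos: [578.7, 100.5, 26.6]
tcp_rot: [180.0, -1.0, -145.4]
ft_force: [-4.1, -2.1, 1.4]
finger_gap: 36.5
cmd [578.86 100.64  26.59] [ 180.     -0.99 -145.39] meas [578.74 100.54  26.64] [ 180.     -1.02 -145.39] F [-4.06 -2.12  1.45] M [-0.34   0.794 -0.023] t 14.15 gap 36.48
toe [71.03 -0.2  -0.26] yaw/pitch/roll [0.01 1.02 0.  ] Fch [-4.55  0.56  1.45] Mch [ 0.171  0.847 -0.023] t 14.15
[578.7 100.5  25.8]
ROW [0.0007, -0.0, 0.0032, 0.0, -0.0055, 0.0]
```

```bash
python3 -m jog '[[0.0003,0,0.0016,0,-0.0028,0],[0.0007,0,0.0032,0,-0.0055,0],[0.0007,0,0.0032,0,-0.0055,0],[0.0007,0,0.0032,0,-0.0055,0]]'
python3 - <<'E'
from h import *
did([0.0007,0,0.0032,0,-0.0055,0]);where()
go(71.2,-.2,-.9,-.5);go(71.2,-.2,-.9,0)
s=r.snapshot("wrist");np.savez("w9.npz",**s);crop(s,200,120,440,340,3.3,"w9.png")
E
```

```text
time: 14.55
tool_pos: [578.6, 100.5, 26.0]
tcp_rot: [180.0, -0.0, -145.4]
ft_force: [-5.3, -2.8, 2.7]
finger_gap: 36.6
cmd [578.71 100.53  25.8 ] [ 180.     -0.   -145.39] meas [578.59 100.46  25.97] [ 1.8000e+02 -4.0000e-02 -1.4539e+02] F [-5.32 -2.85  2.74] M [-0.332  0.899  0.008] t 14.55 gap 36.56
toe [71.04 -0.18 -0.25] yaw/pitch/roll [0.01 0.04 0.  ] Fch [-5.99  0.68  2.74] Mch [0.238 0.928 0.008] t 14.55
[578.7 100.5  25. ]
ROW [0.0003, -0.0, 0.0034, 0.0, -0.0028, 0.0]
[578.7 100.5  25.3]
ROW [-0.0001, -0.0, 0.002, 0.0, -0.0, 0.0]
```

View pics/w9.png

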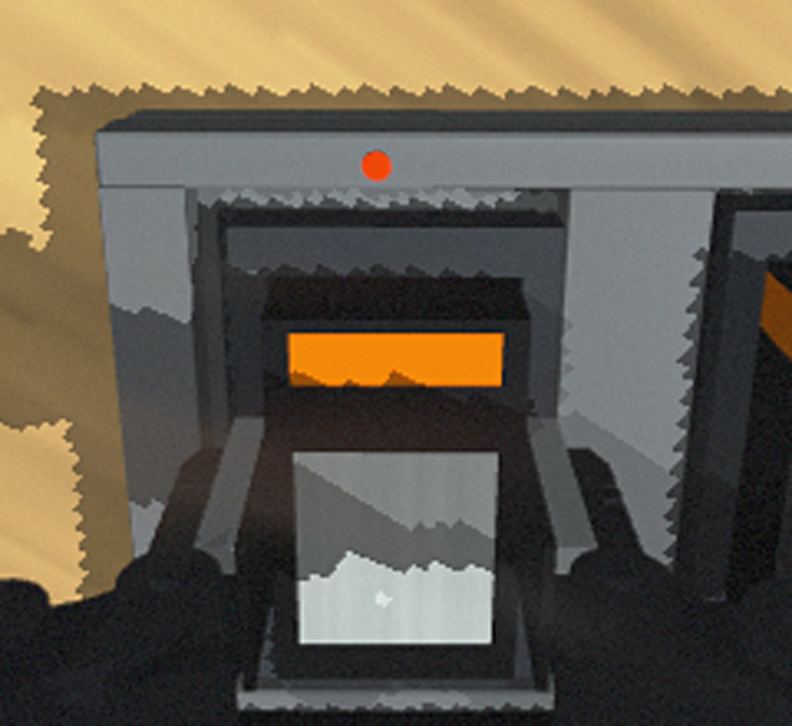

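```bash
python3 -m jog '[[0.0002,0,0.001,0,0,0],[0.0003,0,0.002,0,-0.0006,0],[0.0003,0,0.002,0,-0.0006,0],[0.0003,0,0.002,0,-0.0006,0]]'
python3 - <<'E'
from h import *
did([0.0003,0,0.002,0,-0.0006,0]);where()
E
```

```text
time: 15.0
tool_pos: [578.7, 100.4, 25.8]
tcp_rot: [-180.0, 0.1, -145.4]
ft_force: [-6.2, -3.3, 6.1]
finger_gap: 37.0
cmd [578.65 100.49  25.3 ] [ 1.8000e+02  1.0000e-01 -1.4539e+02] meas [578.65 100.43  25.79] [-1.8000e+02  8.0000e-02 -1.4538e+02] F [-6.22 -3.29  6.07] M [-0.417  1.209  0.008] t 15.0 gap 36.95
toe [71.1  -0.23 -0.36] yaw/pitch/roll [ 0.02 -0.08 -0.  ] Fch [-6.99  0.83  6.07] Mch [0.343 1.232 0.008] t 15.0
```

```bash
python3 -m jog '[[0.001,0,0,0,0,0],[0.002,0,0,0,0,0],[0.0025,0,0,0,0,0],[0.0025,0,0,0,0,0]]'
python3 - <<'E'
from h import *
did([0.0025,0,0,0,0,0]);where()
E
```

```text
time: 15.4
tool_pos: [578.6, 100.4, 25.8]
tcp_rot: [-180.0, 0.2, -145.4]
ft_force: [-4.4, -0.4, 5.7]
finger_gap: 36.6
cmd [578.13 100.13  25.3 ] [ 1.8000e+02  1.0000e-01 -1.4539e+02] meas [578.6  100.4   25.81] [-1.7999e+02  1.5000e-01 -1.4538e+02] F [-4.37 -0.42  5.72] M [0.021 0.84  0.007] t 15.4 gap 36.56
toe [71.06 -0.23 -0.29] yaw/pitch/roll [ 0.02 -0.15 -0.01] Fch [-3.83  2.14  5.72] Mch [0.494 0.68  0.007] t 15.4
```

```bash
python3 -m jog '[[0.0025,0,0,0,0,0],[0.0025,0,0,0,0,0],[0.0025,0,0,0,0,0],[0.0025,0,0,0,0,0]]' 0.53 20
python3 - <<'E'
from h import *
did([0.0025,0,0,0,0,0]);where()
s=r.snapshot("wrist");np.savez("w10.npz",**s);crop(s,200,120,440,340,3.3,"w10.png")
E
```

```text
time: 15.8
tool_pos: [577.8, 99.8, 25.3]
tcp_rot: [-180.0, 0.1, -145.4]
ft_force: [-0.2, -0.8, -0.0]
finger_gap: 45.2
cmd [577.62  99.78  25.29] [ 1.8000e+02  1.0000e-01 -1.4539e+02] meas [577.82  99.81  25.27] [-1.7999e+02  1.2000e-01 -1.4539e+02] F [-0.16 -0.85 -0.04] M [-0.001 -0.019  0.073] t 15.8 gap 45.22
toe [70.07 -0.27 -0.85] yaw/pitch/roll [ 0.01 -0.12 -0.01] Fch [-0.61 -0.61 -0.04] Mch [-0.011 -0.015  0.073] t 15.8
```

View pics/w10.png

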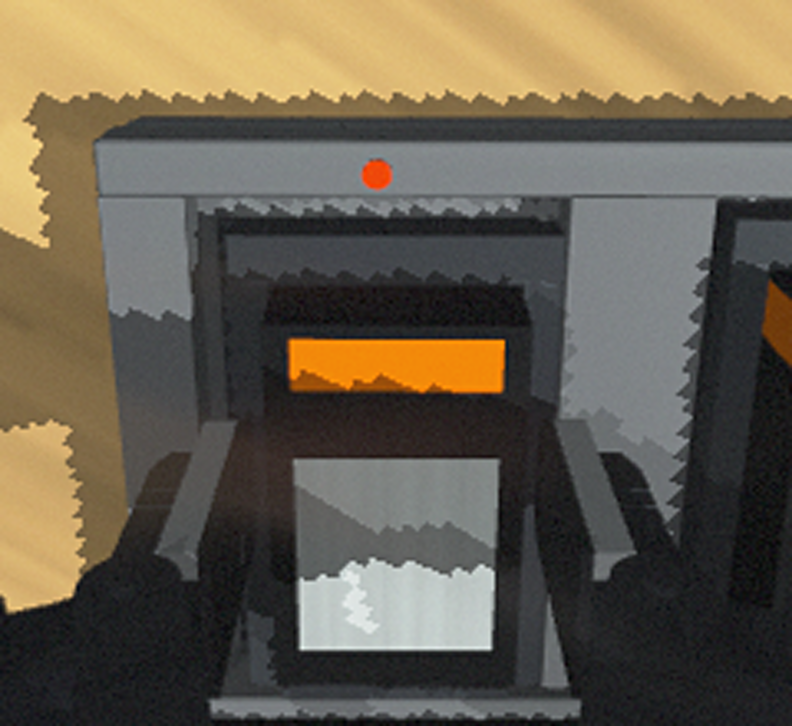

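```bash
python3 -m jog '[[0,0,-0.02,0,0,0],[0,0,-0.06,0,0,0],[0.02,0,-0.2,0,0,0],[-0.1,0,-0.4,0,0,0],[-0.25,0,-0.45,0,0,0],[-0.3,0,-0.45,0,0,0],[-0.3,0,-0.45,0,0,0],[-0.3,0,-0.45,0,0,0],[-0.3,0,-0.45,0,0,0]]'
python3 - <<'E'
from h import *
did([-.3,0,-.45,0,0,0]);where()
s=r.snapshot("wrist");np.savez("w11.npz",**s);im=s["pixels"]
crop(s,230,0,500,230,2.9,"w11.png")
E
```

```text
time: 16.75
tool_pos: [637.9, 141.6, 137.1]
tcp_rot: [180.0, -0.0, -145.4]
ft_force: [-0.7, 0.4, 0.2]
finger_gap: 44.9
cmd [639.18 142.25 137.93] [ 1.8000e+02  1.0000e-01 -1.4539e+02] meas [637.93 141.63 137.05] [ 1.7995e+02 -1.0000e-02 -1.4541e+02] F [-0.73  0.4   0.16] M [-0.022  0.005 -0.003] t 16.75 gap 44.93
toe [1.4327e+02 2.0000e-02 1.1085e+02] yaw/pitch/roll [-0.01  0.01  0.05] Fch [-0.37  0.75  0.16] Mch [-0.015  0.017 -0.003] t 16.75
```

View pics/w11.png

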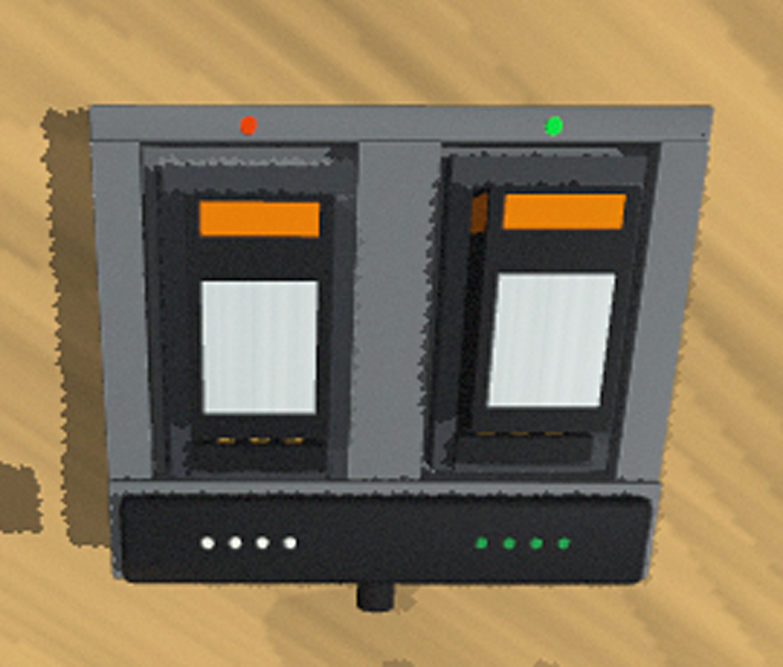

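```bash
python3 - <<'E'
from h import *
s=dict(np.load("w11.npz"))
C=lambda u,v:(230+(u+.5)/2.9-.5,(v+.5)/2.9-.5)
B=R.from_euler("z",PSI,degrees=True);o=np.r_[CH,16.]+B.apply([BAY[0],BAY[1],0])
loc=lambda p,z:(B.inv().apply(ray(s,p,z)+[1.13,-.05,0]-o)).round(2)[:2]
for n,q in [("or",[(200,202),(320,203),(320,236),(200,237)]),("lab",[(202,281),(318,281),(317,413),(203,414)])]:
    print(n,np.mean([loc(C(*p),40) for p in q],0),[loc(C(*p),40).tolist() for p in q])
for n,q in [("or2",[(503,194),(626,195),(623,229),(502,229)]),("lab2",[(497,273),(616,274),(602,407),(488,406)])]:
    print(n,np.mean([loc(C(*p),40) for p in q],0),[loc(C(*p),40).tolist() for p in q])
p=o+B.apply([6,-.2,0]);print(p)
row([p[0],p[1],60],[180,0,PSI+180])
row([p[0],p[1],42],[180,0,PSI+180])
E
```

```text
or [6.3625 0.255 ] [[2.24, -14.93], [2.46, 15.44], [10.25, 15.62], [10.5, -15.11]]
lab [38.2875  0.2675] [[21.18, -14.82], [21.16, 15.34], [55.27, 15.82], [55.54, -15.27]]
or2 [ 4.5025 77.3425] [[0.34, 61.59], [0.56, 92.69], [8.55, 93.01], [8.56, 62.08]]
lab2 [36.3975 77.5225] [[19.18, 61.74], [19.41, 92.66], [53.63, 93.38], [53.37, 62.31]]
[557.48527151  85.87965739  16.        ]
ROW [0.3976, -0.0, 0.311, 0.0, 0.0006, 0.0]
ROW [0.3977, -0.0, 0.383, 0.0, 0.0006, 0.0]
```

```bash
python3 -m jog '[[0.2,0,0.05,0,0.0003,0],[0.35,0,0.1,0,0.0006,0],[0.3976,0,0.2,0,0.0006,0],[0.3976,0,0.311,0,0.0006,0],[0.3976,0,0.311,0,0.0006,0],[0.3976,0,0.311,0,0.0006,0],[0.3976,0,0.34,0,0.0006,0],[0.3976,0,0.36,0,0.0006,0],[0.3976,0,0.375,0,0.0006,0],[0.3976,0,0.375,0,0.0006,0]]' 0 20
python3 - <<'E'
from h import *
did([0.3976,0,0.375,0,0.0006,0])
s=r.snapshot("wrist");crop(s,160,120,480,400,2.4,"w12.png")
E
```

```text
time: 17.8
tool_pos: [557.3, 86.0, 43.5]
tcp_rot: [180.0, -0.0, -145.4]
ft_force: [0.2, 0.9, -0.3]
finger_gap: 0.1
cmd [557.51  85.9   44.  ] [ 180.     -0.   -145.39] meas [557.25  86.    43.52] [ 1.7997e+02 -4.0000e-02 -1.4538e+02] F [ 0.19  0.87 -0.29] M [-0.061  0.011  0.021] t 17.8 gap 0.11
```

View pics/w12.png

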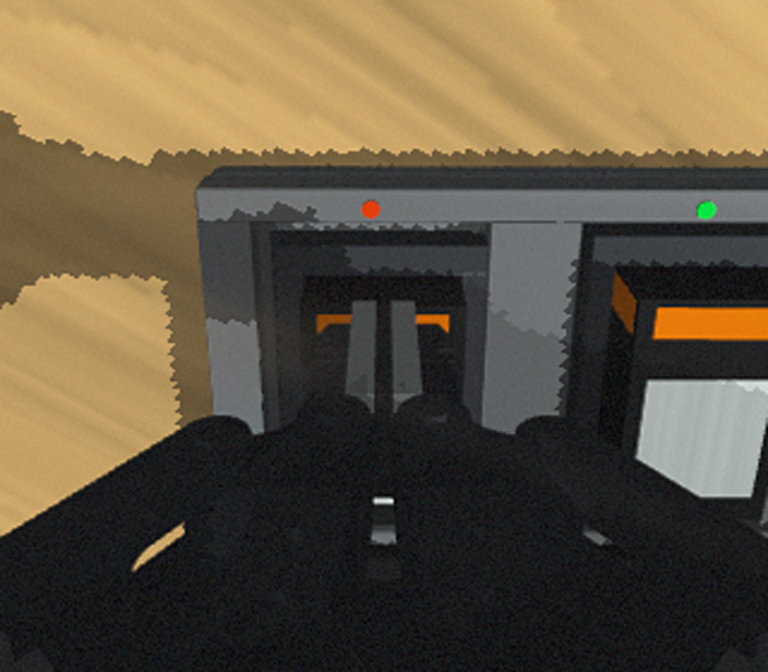

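The shut fingertips stand over the heel band, with orange showing on both sides of them at (330,325) and (435,325). Feeling down gently.

```bash
for i in 1; do python3 -m jog '[[0,0,0.004,0,0,0],[0,0,0.008,0,0,0],[0,0,0.012,0,0,0],[0,0,0.012,0,0,0],[0,0,0.012,0,0,0]]'; done
python3 - <<'E'
from h import *
did([0,0,0.012,0,0,0])
E
python3 -m jog '[[0,0,0.003,0,0,0],[0,0,0.006,0,0,0],[0,0,0.006,0,0,0],[0,0,0.006,0,0,0]]'
python3 - <<'E'
from h import *
did([0,0,0.006,0,0,0])
E
```

```text
time: 18.35
tool_pos: [557.5, 85.9, 41.0]
tcp_rot: [180.0, -0.0, -145.4]
ft_force: [-0.2, -0.2, -0.0]
finger_gap: 0.1
cmd [557.51  85.9   41.  ] [ 180.     -0.   -145.39] meas [557.51  85.92  41.02] [ 180.     -0.   -145.39] F [-0.19 -0.2  -0.02] M [0.014 0.02  0.01 ] t 18.35 gap 0.11
time: 18.75
tool_pos: [557.6, 85.9, 39.7]
tcp_rot: [-180.0, 0.0, -145.4]
ft_force: [-1.9, 0.2, 2.3]
finger_gap: 0.1
cmd [557.51  85.9   39.5 ] [ 180.     -0.   -145.39] meas [557.61  85.88  39.74] [-1.8000e+02  1.0000e-02 -1.4539e+02] F [-1.95  0.18  2.34] M [-0.141  0.21   0.05 ] t 18.75 gap 0.11
```

```bash
python3 -m jog '[[0,0,0.002,0,0,0],[0,0,0.003,0,0,0],[0,0,0.003,0,0,0],[0,0,0.003,0,0,0]]'
python3 - <<'E'
from h import *
did([0,0,0.003,0,0,0])
E
```

```text
time: 19.15
tool_pos: [557.6, 85.8, 39.3]
tcp_rot: [-180.0, -0.0, -145.4]
ft_force: [-3.4, -1.1, 6.8]
finger_gap: -0.2
cmd [557.51  85.9   38.75] [ 180.     -0.   -145.39] meas [557.61  85.82  39.32] [-179.99   -0.   -145.39] F [-3.44 -1.14  6.77] M [-0.167  0.622 -0.059] t 19.15 gap -0.19
```

```bash
python3 -m jog '[[0,0,-0.02,0,0,0],[0,0,-0.1,0,0,0],[0,0,-0.3,0,0,0],[-0.25,0,-0.45,0,0,0],[-0.35,0,-0.45,0,0,0],[-0.35,0,-0.45,0,0,0],[-0.35,0,-0.45,0,0,0],[-0.35,0,-0.45,0,0,0],[-0.35,0,-0.45,0,0,0]]'
python3 - <<'E'
from h import *
did([-.35,0,-.45,0,0,0])
s=r.snapshot("wrist");np.savez("w13.npz",**s);crop(s,230,0,500,230,2.9,"w13.png")
t=r.snapshot("top");crop(t,100,80,500,300,2,"top2.png")
E
```

```text
time: 20.05
tool_pos: [628.3, 134.9, 150.4]
tcp_rot: [180.0, -0.1, -145.4]
ft_force: [-0.8, 0.3, -0.6]
finger_gap: 0.2
cmd [629.53 135.6  151.24] [ 180.     -0.   -145.39] meas [628.29 134.92 150.42] [ 1.7996e+02 -1.0000e-01 -1.4542e+02] F [-0.83  0.28 -0.64] M [ 0.046 -0.02  -0.05 ] t 20.05 gap 0.23
```

View pics/w13.png

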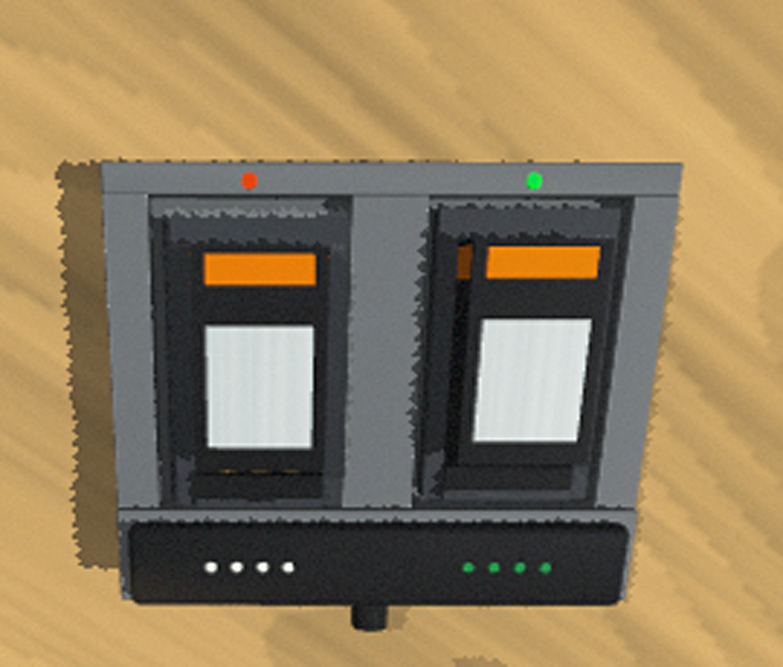

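View pics/top2.png

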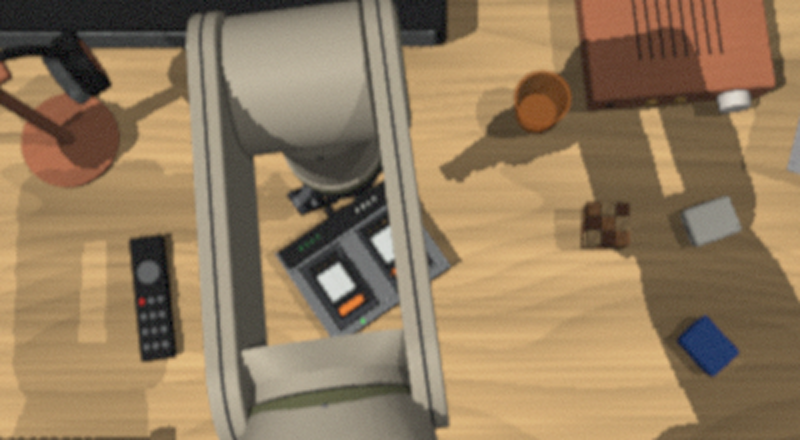

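```bash
python3 - <<'E'
from h import *
s=dict(np.load("w13.npz"))
C=lambda u,v:(230+(u+.5)/2.9-.5,(v+.5)/2.9-.5)
B=R.from_euler("z",PSI,degrees=True);o=np.r_[CH,16.]+B.apply([BAY[0],BAY[1],0])
for f in ("w11","w13"):
    s=dict(np.load(f+".npz"))
    loc=lambda p,z:(B.inv().apply(ray(s,p,z)+[1.13,-.05,0]-o)).round(2)[:2]
    im=s["pixels"].astype(int);m=((im[:,:,0]>200)&(im[:,:,2]<60)&(im[:,:,1]>90)).astype(np.uint8)
    n,l,st,c=cv2.connectedComponentsWithStats(m)
    for i in range(1,n):
        if st[i,4]>200: print(f,"orange",st[i],loc(c[i],40))
    g=((im.min(2)>175)).astype(np.uint8);n,l,st,c=cv2.connectedComponentsWithStats(g)
    for i in range(1,n):
        if st[i,4]>600: print(f,"label",st[i],loc(c[i],40))
    im=s["pixels"][(60 if f=="w13" else 40):(120 if f=="w13" else 100),280:365,::-1];g=cv2.resize(im,None,fx=9,fy=9,interpolation=cv2.INTER_CUBIC);cv2.imwrite(f"pics/{f}z.png",cv2.convertScaleAbs(g,alpha=2.2,beta=20))
E
```

```text
w11 orange [404  67  41  12 483] [ 4.33 77.25]
w11 orange [299  70  41  11 450] [6.08 0.04]
w11 label [ 399   95   43   45 1733] [35.9  77.22]
w11 label [ 300   97   39   45 1733] [3.741e+01 1.000e-02]
w13 orange [398  85  39  11 413] [ 4.4  77.31]
w13 orange [301  88  37  10 370] [ 6.27 -0.05]
w13 label [ 394  110   39   42 1481] [36.02 77.3 ]
w13 label [ 301  113   37   41 1467] [37.67  0.07]
```

View pics/w13z.png

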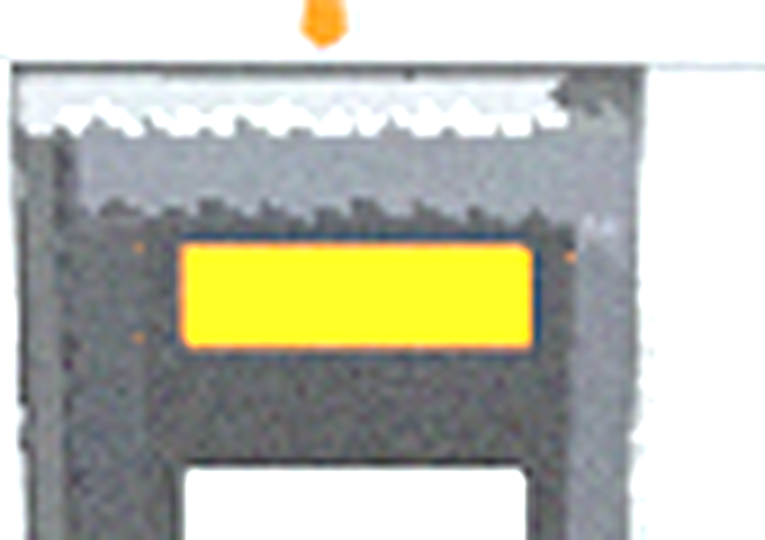

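```bash
python3 -c "
from bench import r
print(r.hand_in())"
```

```text
the job is handed in; nothing more can be done
None
```

The battery is in the empty bay, lying flat, and I handed the job in at about 20 s of the 72 s allowed.

I gripped it across the width and raised the heel 14°. I felt for the floor, slid the tongue under the lip and pushed it against the sprung contacts at about 4–7 N. Then I rocked the heel down and let go. The largest force I read while pushing was about 9 N.

**Last checks that agreed:**
- **Height:** with the fingers shut, the heel top was at 39.7 mm at first touch. It gave only 0.4 mm more at 6.8 N, about what the soft feet would give. Seated is 40 mm.
- **Position:** the orange band centre measured 6.1–6.3 mm from the heel wall (seated is 6.0 mm) and within 0.1 mm of the bay's middle line.
- **Other battery:** it showed no visible shift in the wrist pictures.
- **Bystanders:** in the final overhead picture they looked where they had been; I did not measure them.

**Checks that disagreed or were unclear:**
- **Wrist camera:** it was off by about 1.1 mm along world x. I corrected for this before inserting.
- **Floor height:** contact came about 0.4 mm lower than expected.
- **Contact force:** it varied between readings at nearly the same depth. It reached 7 N along the bay, above the 4–6 N range, before I eased back.
- **Heel press:** I felt about 3.5 N sideways towards the heel wall, so the battery may have shifted slightly. The pictures before and after agree to about 0.2 mm.
- **Lamp:** the bay's lamp was still red in the last pictures, so it gave no confirmation.

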